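# Fetch the cassette rack out of the slanted dryer well with the lifting hook

## Robot

A 7-joint arm with a two-finger parallel gripper is mounted at the origin on a cart in front of the work surface, level with it; the furniture and walls round the work are solid. World frame = base frame: x ahead of the robot, y to its left, z up, the work surface at z = 0. Lengths are in m, angles in rad, forces in N, time in s.
With the tool pointing down it reaches from about 0.35 to 0.9 m from the base axis. Payload 8.1 kg.
Tool frame: the origin (TCP) lies on the centre line of the jaws, within the pads' length; the fingertips stand r.finger_overhang ahead of it and the grasp point (between the pads) lies 2 mm behind it (r.finger_overhang is the distance from the TCP to the fingertips, in m); z points along the fingers, y is the line along which they close (so a half turn about z gives the same grasp; the last joint's range is limited). The gripper opens to 85 mm and grips with 20 to 120 N. Pads are 22 mm wide; open, the fingers measure 114 mm over their backs; the gripper's body (76 mm by 85 mm) begins 54 mm behind the grasp point. The pads swing forward as they close: fully open they stand 13 mm farther back than shut.
Start: joints at [-1.369, 0.434, 0.025, 1.573, -0.012, 1.134, -0.075], TCP at [0.188, 0.596, 0.226] pointing down, gripper open.
Joint ranges: [-2.62, 2.62], [-0.44, 2.09], [-1.27, 1.32], [0.08, 2.57], [-1.32, 4.46], [0.12, 2], [-2.74, 2.74]. Speed limits (rad/s): [2.22, 2.22, 3.01, 3.01, 3.14, 3.14, 3.14].

## Interface

Orientations are given as a unit quaternion [w, x, y, z].
In Python, from rig import r gives the robot as it stands.
- The arm moves only by the tool step_arm, never from a script. Its argument "rows" is a list of rows, each an object with "linear": the shift along the tool's x, y, z in cm, a list of three; "yaw": the turn about the tool's z in rad. In form: [{"linear": [dx, dy, dz], "yaw": yaw}, ...]. A call has 1 to 12 rows; each row shifts and turns the commanded pose from where the row before left it, along the tool's axes as they then stand; what a row does not reach is not made up. A row lasts 1/10 s, in which the tool goes at most 50 mm and 8.59 degrees, less where a joint would pass 70% of its speed; a pose out of reach is approached as far as the arm can. A call with a gripper value outside its range is refused whole. "hand" is the opening, from -1 (shut) to 1 (fully open), set as the call begins (left out, the last holds). The fingers move at their own pace and stop on an object; "force" is the grip in N (left out, the last holds). Time passes only in rows, so rows that do not move let the fingers close. It gives the time, the measured TCP pose, the force, the opening and the grip force at its end, in the units of the state.
- r.read_state(): the state, without advancing time (a new reading comes with each control period).
- r.grab_frame(name): name is "side" or "top" or "wrist"; returns a dict with "color" (480x640x3 uint8, blue, green, red), "depth" (480x640 float32, m along the optical axis (not along the pixel's ray), 0 where there is no reading), "K" (3x3 intrinsics, pixels), "cam_to_world" (4x4, takes a point from camera to world coordinates). Camera axes: x right, y up, looking along -z (the intrinsics and any distortion apply to the point x, -y, -z); pixel columns grow to the right and rows downward; lengths in m; the calibration is good to about 2 mm. The wrist camera is an equidistant fisheye: a pixel r from the principal point sees the ray r / f radians off the axis. A picture is of the moment at which its call begins.
- r.job_done(): hands the job in; it is judged then, once.
Trained networks look in a picture, given as the dict that the camera call returned (one of the last four; its "shot" number tells which), for a name from the list of things; names that differ only in an ending like _2 or _b are one class to them, and where a whole thing is asked for, a point or a joint stands for the part that bears it (a point fixed in the world has none). Each returns a list of dicts, best first, with "p" (0 to 1); they miss things now and then, are a little off and sometimes report something else, mostly with a low value. They report only what shows in the picture. A call takes as long as a camera call. They do not tell look-alikes from the thing itself.
- r.cut_out(name, picture): "region" (480x640 bool, what is visible of it) and "centre" ([row, column] in pixels, amid what is visible of it).
The state is a dict: "t": time; "qpos": joint angles; "qd": joint speeds; "effort": joint torques, N m; "tcp_pos": TCP position; "ee_rot": TCP orientation; "force": force on the tool from outside, world axes, zero at the start; "torque": the same for the moment, N m; "opening": opening from 0.0 (shut) to 1.0 (fully open); "gripper_force": force on a finger pad.
Only numpy, scipy, OpenCV 4.12 (cv2) and the standard library are available. Lean on these libraries where they do the work, as an engineer would, in place of code of your own. Each camera call takes 0.05 s, during which the arm holds its last target. There are 200 camera calls.

## Task

The cassette rack sits at the bottom of the dryer's deep slanted well, out of reach of a hand: take the lifting hook from its stand, reach down the well, catch the rack's bail, draw the rack out and set it down gently, upright, on the floor of the drain tray. Then hang the hook back on its stand by its collar. Handle the rack only with the hook, and leave the cup, the bottle and the small carton where they are.

Things in the scene. Friction and masses are not known exactly. Their poses are not given: they have to be found in the camera images.
- dryer: bench dryer, fixed: grey base 215 (x) x 105 (y) x 17 mm carrying a slanted white square well, rim up to 0.18 m above the worktop. Origin: centre of the base's underside. The well's mouth leans towards the dryer's -x side (its front), which looks to the robot's left
- dryer_well: slanted well, fixed to the dryer. Origin: centre of its inner floor, [55, 0, 36] mm in the dryer's frame. z runs up the well and out of the mouth, 35 degrees from vertical, leaning to the front; x points across to the upper (rear) wall; y is level. Inside 48 mm along x (x = -24 to +24), 58 mm along y, 140 mm deep; walls 5 mm, with a flange at the rim standing 4 mm farther out
- dryer_mouth (a point): centre of the well's mouth, in the plane of the rim: [0, 0, 140] mm in the well's frame; axes as the well's
- rack: steel cassette rack, 40 (x) x 48 (y) x 66.5 mm, 0.10 to 0.21 kg, five white cassettes (top at z = 30 mm) and a rigid wire bail over them. Origin: centre of its underside, z up. At the start it lies in the well, axes along the well's, underside on the well's floor, leaning on the lower (-x) wall, so the bail's bar is 76 mm inside the mouth
- rack_bail (a point): middle of the bail's round top bar, [0, 0, 64] mm in the rack's frame. The bar is 5 mm thick and runs along the rack's y, straight from y = -13.5 to +13.5 mm, then slants down to legs at y = +-21.5 mm. Clear window below the bar: 31 mm high, open through along x
- hook: lifting hook, 200 mm long, 0.09 kg. Origin: on the rod's axis at the underside of its collar; z up along the rod to the handle. Black handle 26 (x) x 18 (y) mm, z = 6 to 62 mm, gripped across the 18 mm (fingers closing along y); collar 32 mm in diameter, z = 0 to 6 mm; steel rod 6 mm thick down to z = -138 mm, where a toe points to -x
- hook_crook (a point): floor of the crook, [-7.5, 0, -132] mm in the hook's frame: a lifted bar rests on it. Below it the toe, 6 mm thick (underside z = -138 mm); before it an upturned tip, 5 mm thick, axis at x = -14.5, outermost point x = -17.5, top z = -121.5 mm. Crook 9 mm wide, 10.5 mm deep, open upward
- stand: hook stand, fixed: grey base 110 (x) x 95 (y) x 12 mm, column 44 mm wide at x = 24 to 42 mm, 165 mm high, two level prongs from it to the front (-x) end at x = -30 mm: 14 mm apart, 15 mm wide, top at z = 165 mm, 5 mm high lip at x = -25 to -30 mm. Origin: centre of the underside. The hook hangs here by its collar, rod between the prongs, toe to the front
- stand_seat (a point): place on top of the prongs, midway between them, where the hook's origin sits when it hangs; axes as the stand's
- tray: shallow steel drain tray, fixed, outside 130 (x) x 110 (y) x 14 mm, walls 4 mm, floor 4 mm thick. Origin: centre of its underside
- specimen_cup_2: bystander: specimen cup with orange lid, 66 mm diameter, 70 mm tall, right of the dryer; origin: centre of its underside
- alcohol_bottle: bystander: small white flip-top bottle, 57 mm diameter, 176 mm tall, left of the dryer; origin: centre of its underside
- cover_slips: bystander: small carton, 62 x 63 x 30 mm, in front of the dryer; origin: centre of its underside
Not all that is in view belongs to the job. What is shaped like the hook but pink is not meant.

How it is judged:
On the way, in this order (a step that is already met when the one before it is completed fails the run):
1. the rack, carried on the hook, is wholly out of the well (distance between hook_crook and rack below 0.08 m and contact force between hook and rack above 0.3 N and z of rack in the frame of dryer_well above 0.143 m), for 0.2 s.
2. the rack stands on the tray's floor, off the hook (z of rack in the frame of tray between 0.001 and 0.008 m and x of rack in the frame of tray between -0.06 and 0.06 m and y of rack in the frame of tray between -0.05 and 0.05 m and angle between rack's own z axis and vertical below 0.1 rad and contact force between hook and rack below 0.05 N and contact force between rack and tray above 0.3 N), for 0.2 s.
At the end, for the whole second after the job is handed in: Rack upright (0.1 rad), at rest on the tray floor, origin within 60 mm (x) and 50 mm (y) of the tray centre, off the hook. Hook at rest on the stand by its collar, upright (0.1 rad), origin within 18 mm of the seat sideways, -3 to +4 mm in height (z of rack in the frame of tray between 0.001 and 0.008 m and x of rack in the frame of tray between -0.06 and 0.06 m and y of rack in the frame of tray between -0.05 and 0.05 m and angle between each of rack, hook's own z axis and vertical below 0.1 rad and linear speed of rack below 0.02 m/s and horizontal distance between hook and stand_seat below 0.018 m and z of hook in the frame of stand_seat between -0.003 and 0.004 m and linear speed of hook below 0.03 m/s and contact force between hook and rack below 0.05 N); the robot touches nothing.
It fails at once if the gripper or arm touches the rack (contact force between any of the fingers, the arm and rack above 0.5 N).
It fails at once if the rack is dropped or banged on the tray (more than 30 N) (contact force between rack and tray above 30 N).
It fails at once if a bystander is pushed more than 30 mm or tipped ((distance of specimen_cup_2 from where it was at the start of the episode above 0.03 m or angle between specimen_cup_2's own z axis and vertical above 0.35 rad) or (distance of alcohol_bottle from where it was at the start of the episode above 0.03 m or angle between alcohol_bottle's own z axis and vertical above 0.35 rad) or (distance of cover_slips from where it was at the start of the episode above 0.03 m or angle between cover_slips's own z axis and vertical above 0.35 rad)).
It also fails if it takes over 72 s, if anything falls off the work surface, if the arm or the gripper's body presses on something with over 40 N, if the wrist force passes 120 N, or if a joint passes its speed limit or range.

## Working session

There is one attempt and no reset: what is moved stays moved. The work goes in short steps, Python scripts to look and compute and a tool call to move; the robot and the scene stay as the last step left them, time stands still between calls to the robot, and variables do not carry over. Pictures are saved under pics/ and viewed, at most 10 in all, crops included, and the job is handed in when it is done.

Besides the shell and the picture viewer there is one more tool, called after "Request:" by a JSON object that holds its "name" and its "arguments". step_arm: Moves the arm, as the interface text tells. Its arguments: {"type":"object","properties":{"rows":{"type":"array","items":{"type":"object","properties":{"linear":{"type":"array","items":{"type":"number"}},"yaw":{"type":"number"}}}},"hand":{"type":"number"},"force":{"type":"number"}},"required":["rows"]}

```bash
mkdir -p pics; ls; cat > h.py <<'E'
import numpy as np, cv2
from rig import r
def pts(f,mask=None):
    d=f["depth"];K=f["K"];v,u=np.nonzero((d>0)&(mask if mask is not None else True))
    z=d[v,u];P=np.c_[(u-K[0,2])/K[0,0]*z,-(v-K[1,2])/K[1,1]*z,-z]
    T=f["cam_to_world"];return P@T[:3,:3].T+T[:3,3],v,u
E
python3 - <<'E'
from h import *
s=r.read_state();print(s,r.finger_overhang)
for n in("side","top"):
    f=r.grab_frame(n);cv2.imwrite(f"pics/{n}0.png",f["color"]);np.savez(f"{n}0.npz",**{k:f[k] for k in("color","depth","K","cam_to_world")})
    print(n,f["K"].round(1).tolist(),f["cam_to_world"].round(3).tolist())
    for o in("dryer","dryer_well","rack","hook","stand","tray","specimen_cup_2","alcohol_bottle","cover_slips"):
        for c in r.cut_out(o,f)[:3]:
            m=c["region"];P,_,_=pts(f,m)
            print(o,round(c["p"],2),np.round(c["centre"]),m.sum(),len(P) and (np.percentile(P,[2,50,98],axis=0).round(3).tolist()))
E
```

```text
pics
{'t': 0.0, 'qpos': array([-1.36859393,  0.43519941,  0.02496844,  1.57407107, -0.01158992,
        1.13404127, -0.07508442]), 'qd': array([ 1.66665424e-05,  6.61591932e-04,  1.49454846e-03,  1.83382152e-03,
       -5.01731302e-05, -3.75440548e-04, -2.07772020e-03]), 'effort': array([ 5.86469323e-04, -6.70476151e+01,  1.02555726e+00, -3.16213489e+01,
        1.56582368e-02,  1.23505955e-02,  3.64822540e-05]), 'tcp_pos': array([0.18746665, 0.59568366, 0.22555066]), 'ee_rot': array([-4.51565868e-05,  1.51834410e-01,  9.88405632e-01, -7.85844017e-04]), 'force': array([-0.31854657, -0.10335426,  0.56955919]), 'torque': array([-0.05843283,  0.0002488 ,  0.01550428]), 'gripper_force': 0.0, 'opening': 0.9952177045869048} 0.017
side [[551.7, 0.0, 324.8], [0.0, 551.7, 229.0], [0.0, 0.0, 1.0]] [[0.918, 0.203, -0.341, 0.06], [-0.396, 0.52, -0.757, -1.151], [0.024, 0.829, 0.558, 0.916], [0.0, 0.0, 0.0, 1.0]]
dryer 0.66 [229. 335.] 3049 [[0.536, -0.091, -0.001], [0.602, -0.012, 0.068], [0.689, 0.13, 0.165]]
dryer_well 0.57 [218. 338.] 1704 [[0.569, -0.057, -0.001], [0.606, -0.01, 0.104], [0.7
[... 1217 characters left out ...]
 [292. 448.] 283 [[0.349, -0.566, 0.001], [0.399, -0.424, 0.024], [0.422, -0.383, 0.032]]
hook 0.5 [261. 407.] 130 [[0.474, -0.297, 0.165], [0.487, -0.278, 0.222], [0.5, -0.269, 0.229]]
tray 0.81 [270. 209.] 1741 [[0.383, 0.209, -0.004], [0.451, 0.27, 0.003], [0.52, 0.329, 0.015]]
tray 0.22 [212. 294.] 1344 [[0.569, -0.057, 0.035], [0.615, 0.009, 0.118], [0.658, 0.072, 0.168]]
specimen_cup_2 0.66 [222. 371.] 465 [[0.572, -0.247, -0.004], [0.601, -0.211, 0.067], [0.633, -0.182, 0.074]]
alcohol_bottle 0.95 [192. 208.] 600 [[0.642, 0.239, -0.001], [0.664, 0.258, 0.122], [0.693, 0.293, 0.172]]
cover_slips 0.82 [282. 296.] 456 [[0.396, -0.023, 0.022], [0.425, 0.007, 0.028], [0.456, 0.036, 0.036]]
```

```bash
python3 - <<'E'
import cv2
a=cv2.imread("pics/side0.png");b=cv2.imread("pics/top0.png")
cv2.imwrite("pics/s1.png",cv2.resize(a[130:430,180:480],(600,600),interpolation=cv2.INTER_CUBIC))
cv2.imwrite("pics/t1.png",cv2.resize(b[150:350,170:500],(792,480),interpolation=cv2.INTER_CUBIC))
E
```

```text
(no output)
```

View pics/s1.png

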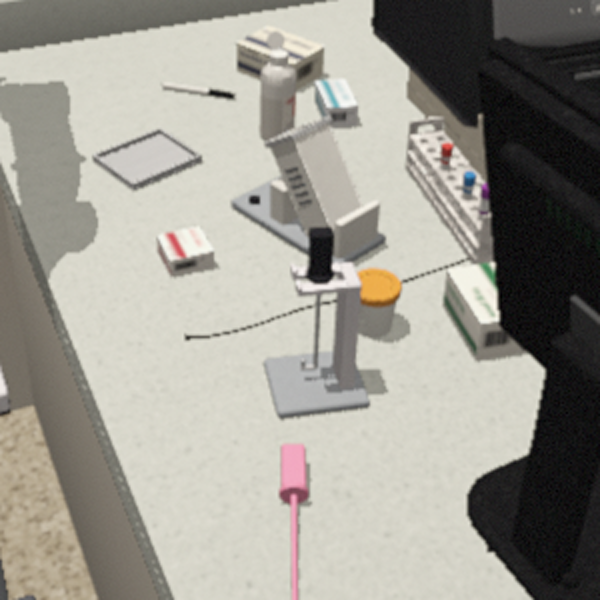

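View pics/t1.png

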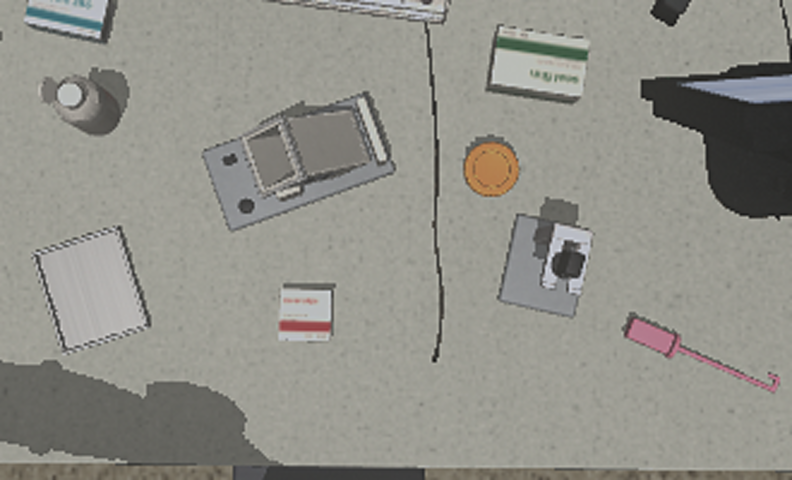

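Two hook-shaped things: the black-handled one hanging on the stand (side image, col 338, row 261), and the pink one lying on the bench (col 327, row 375). The black one fits the description, because it hangs by its collar with the toe to the front. The crop above shows this clearly. The side and top crops also show the dryer with its mouth leaning to the robot's left and slightly towards it, the tray at the left, and a carton in front. Next I'll measure the poses.

```bash
cat > meas.py <<'E'
from h import *
def ld(n): 
    z=np.load(f"{n}0.npz"); return {k:z[k] for k in z}
T,S=ld("top"),ld("side")
PT=pts(T)[0];PS=pts(S)[0]
def box(P,lo,hi): return P[np.all((P>lo)&(P<hi),axis=1)]
def rect(P,name):
    (c,s,a)=cv2.minAreaRect((P[:,:2]*1000).astype(np.float32)); print(name,len(P),np.round(c,1),np.round(s,1),round(a,1),"zmed",np.median(P[:,2]).round(4))
for nm,P in(("top",PT),("side",PS)):
    print(nm)
    print(" table z",np.median(box(P,[.3,-.15,-.02],[.36,.1,.02])[:,2]).round(4))
    rect(box(P,[.40,-.36,.007],[.58,-.22,.017]),"standbase")
    rect(box(P,[.40,-.36,.158],[.58,-.22,.172]),"standtop")
    rect(box(P,[.40,-.36,.215],[.58,-.22,.24]),"handletop")
    rect(box(P,[.36,.17,.008],[.54,.36,.02]),"trayrim")
    rect(box(P,[.5,-.11,.012],[.72,.16,.022]),"dryerbase")
    rect(box(P,[.5,-.11,.13],[.72,.16,.175]),"wellrim")
    h=box(P,[.5,-.11,.162],[.72,.16,.175]); print("  top rim pts",h.mean(0).round(4) if len(h) else 0)
E
python3 meas.py
```

```text
top
 table z -0.0015
standbase 622 [ 503.8 -278.6] [116.9 139.9] 80.8 zmed 0.0108
standtop 297 [ 494.8 -285.7] [44.7 72. ] 78.0 zmed 0.1641
handletop 78 [ 487.9 -282.6] [17.6 25.5] 71.4 zmed 0.2249
trayrim 298 [453.1 269. ] [150.2 161.3] 6.1 zmed 0.0109
dryerbase 927 [611.4  18.9] [104.5 214.5] 21.0 zmed 0.0161
wellrim 502 [607.3  30.7] [77.  78.3] 20.7 zmed 0.1463
  top rim pts [0.6114 0.0193 0.1662]
side
 table z -0.0014
standbase 1080 [ 501.4 -271.9] [135.4 129.6] 76.5 zmed 0.011
standtop 372 [ 493.5 -288.4] [49.1 71.9] 78.2 zmed 0.1643
handletop 105 [ 486.1 -287.4] [20.9 26. ] 69.8 zmed 0.2244
trayrim 204 [451.4 265.9] [137.6 120.6] 19.6 zmed 0.0107
dryerbase 504 [607.2  14.1] [106.6 218.6] 21.8 zmed 0.0159
wellrim 474 [607.3  26.2] [80.  82.2] 21.7 zmed 0.1451
  top rim pts [0.6099 0.0129 0.1658]
```

Request:
{"name": "step_arm", "arguments": {"rows": [{"linear":[0,0,-4],"yaw":0},{"linear":[0,0,-4],"yaw":0},{"linear":[-2.3,-3.1,0],"yaw":0},{"linear":[-2.3,-3.1,0],"yaw":0},{"linear":[-2.3,-3.1,0],"yaw":0},{"linear":[-2.3,-3.1,0],"yaw":0},{"linear":[-2.3,-3.1,0],"yaw":0},{"linear":[-2.3,-3.1,0],"yaw":0},{"linear":[-2.3,-3.1,0],"yaw":0},{"linear":[-2.3,-3.1,0],"yaw":0},{"linear":[-2.3,-3.1,0],"yaw":0},{"linear":[-2.3,-3.1,0],"yaw":0}], "hand": 1}}

```text
t: 2.2
tcp_pos: [0.3142, 0.2299, 0.3065]
ee_rot: [0.0, 0.152, 0.988, 0.0]
force: [1.4, 0.1, -0.0]
opening: 1.002
gripper_force: 0.0
```

Request:
{"name": "step_arm", "arguments": {"rows": [{"linear":[-2.3,-3.1,0],"yaw":0},{"linear":[-2.3,-3.1,0],"yaw":0},{"linear":[-2.3,-3.1,0],"yaw":0},{"linear":[-2.3,-3.1,0],"yaw":0},{"linear":[-2.3,-3.1,0],"yaw":0},{"linear":[-2.3,-3.1,0],"yaw":0},{"linear":[-2.3,-3.1,0],"yaw":0},{"linear":[-2.3,-3.1,0],"yaw":0},{"linear":[-2.3,-3.1,0],"yaw":0},{"linear":[-2.3,-3.1,0],"yaw":0},{"linear":[-2.3,-3.1,0],"yaw":0},{"linear":[0,0,0],"yaw":-0.07}]}}

```text
t: 3.4
tcp_pos: [0.4534, -0.1747, 0.3067]
ee_rot: [0.001, 0.12, 0.993, -0.002]
force: [-0.6, 0.5, -0.3]
opening: 1.004
gripper_force: 0.0
```

Request:
{"name": "step_arm", "arguments": {"rows": [{"linear":[-2,-3.3,0],"yaw":0},{"linear":[-2,-3.3,0],"yaw":0},{"linear":[-2,-3.3,0],"yaw":0},{"linear":[0,0,0],"yaw":0},{"linear":[0,0,0],"yaw":0}]}}

```text
t: 3.9
tcp_pos: [0.4878, -0.281, 0.306]
ee_rot: [-0.0, 0.118, 0.993, -0.0]
force: [-0.7, 0.9, -1.0]
opening: 0.998
gripper_force: 0.0
```

```bash
python3 - <<'E'
from h import *
s=r.read_state();print(s["tcp_pos"],s["ee_rot"])
f=r.grab_frame("wrist");np.savez("w0.npz",**{k:f[k] for k in("color","depth","K","cam_to_world")})
print(f["K"].round(1).tolist(),f["cam_to_world"].round(3).tolist())
cv2.imwrite("pics/w0.png",f["color"])
for c in r.cut_out("hook",f)[:3]: print(c["p"],c["centre"],c["region"].sum())
E
```

```text
[ 0.48784736 -0.28098623  0.30596669] [-4.40637021e-04  1.18262237e-01  9.92982267e-01 -2.56907696e-04]
[[371.6, 0.0, 322.7], [0.0, 371.6, 234.7], [0.0, 0.0, 1.0]] [[0.236, -0.938, -0.252, 0.424], [0.972, 0.228, 0.062, -0.266], [-0.0, -0.26, 0.966, 0.455], [0.0, 0.0, 0.0, 1.0]]
0.84 [150.0, 186.6] 1712
0.65 [224.4, 318.3] 1843
```

View pics/w0.png

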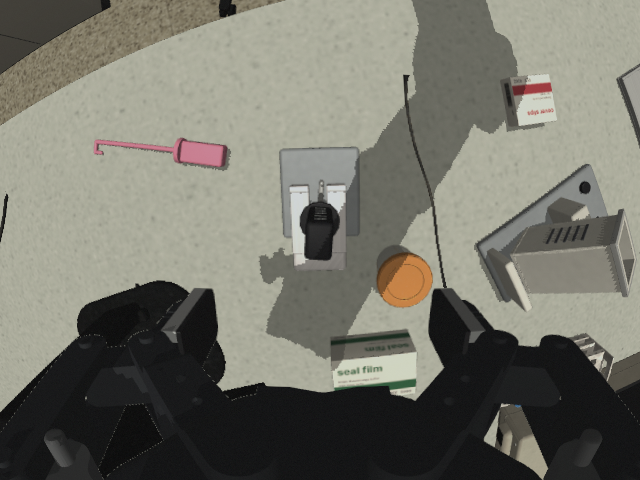

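```bash
cat >> h.py <<'E'
def wpts(f,mask=None):
    d=f["depth"];K=f["K"];v,u=np.nonzero((d>0)&(mask if mask is not None else True))
    X=(u-K[0,2])/K[0,0];Y=(v-K[1,2])/K[1,1];t=np.hypot(X,Y);k=np.where(t>1e-6,np.tan(t)/np.maximum(t,1e-6),1)
    z=d[v,u];P=np.c_[X*k*z,-Y*k*z,-z];T=f["cam_to_world"];return P@T[:3,:3].T+T[:3,3],v,u
E
python3 - <<'E'
from h import *
z=np.load("w0.npz");f={k:z[k] for k in z}
m=np.zeros((480,640),bool);m[150:275,280:360]=1
P,v,u=wpts(f,m);c=f["color"][v,u].max(1)
for lo,hi in((.215,.235),(.15,.175)):
    Q=P[(P[:,2]>lo)&(P[:,2]<hi)]
    print(len(Q),cv2.minAreaRect((Q[:,:2]*1000).astype(np.float32)),np.median(Q,axis=0))
E
```

```text
1162 ((486.8766174316406, -283.9533386230469), (17.92903709411621, 26.971982955932617), 72.8289566040039) [ 0.48516975 -0.28352464  0.22831676]
2951 ((494.06060791015625, -286.09088134765625), (44.1602897644043, 71.9141845703125), 77.64846801757812) [ 0.48984149 -0.28751834  0.16683974]
```

Request:
{"name": "step_arm", "arguments": {"rows": [{"linear":[0,-0.3,3],"yaw":0},{"linear":[0,0,3],"yaw":0},{"linear":[0,0,2.6],"yaw":0},{"linear":[0,0,2],"yaw":0},{"linear":[0,0,0],"yaw":0},{"linear":[0,0,0],"yaw":0}]}}

```text
t: 4.6
tcp_pos: [0.4878, -0.282, 0.201]
ee_rot: [0.0, 0.116, 0.993, 0.0]
force: [0.6, -0.2, -0.3]
opening: 0.999
gripper_force: 0.0
```

Request:
{"name": "step_arm", "arguments": {"rows": [{"linear":[0,0,0],"yaw":0},{"linear":[0,0,0],"yaw":0},{"linear":[0,0,0],"yaw":0},{"linear":[0,0,0],"yaw":0},{"linear":[0,0,0],"yaw":0},{"linear":[0,0,0],"yaw":0}], "hand": -1, "force": 60}}

```text
t: 5.2
tcp_pos: [0.4876, -0.2833, 0.2007]
ee_rot: [0.0, 0.117, 0.993, -0.0]
force: [-1.5, 0.3, 4.4]
opening: 0.198
gripper_force: 59.2
```

Request:
{"name": "step_arm", "arguments": {"rows": [{"linear":[0,0,-2],"yaw":0},{"linear":[0,0,-3],"yaw":0},{"linear":[0,0,-3.5],"yaw":0},{"linear":[0,0,-3.5],"yaw":0},{"linear":[0,0,-3.5],"yaw":0},{"linear":[0,0,-3.5],"yaw":0}]}}

```text
t: 5.8
tcp_pos: [0.4871, -0.2827, 0.3915]
ee_rot: [-0.0, 0.117, 0.993, 0.0]
force: [0.5, 0.6, -1.0]
opening: 0.196
gripper_force: 58.7
```

Request:
{"name": "step_arm", "arguments": {"rows": [{"linear":[0,0,0],"yaw":0.12},{"linear":[0,0,0],"yaw":0.12},{"linear":[0,0,0],"yaw":0.12},{"linear":[0,0,0],"yaw":0.12},{"linear":[0,0,0],"yaw":0.12},{"linear":[0,0,0],"yaw":0.12},{"linear":[0,0,0],"yaw":0.12},{"linear":[0,0,0],"yaw":0.13},{"linear":[0,0,0],"yaw":0}]}}

```text
t: 6.7
tcp_pos: [0.4875, -0.2826, 0.3899]
ee_rot: [-0.0, 0.567, 0.823, -0.0]
force: [0.1, 0.1, -1.1]
opening: 0.195
gripper_force: 58.7
```

Request:
{"name": "step_arm", "arguments": {"rows": [{"linear":[2,1.7,0],"yaw":0},{"linear":[2.6,2.2,0],"yaw":0},{"linear":[2.6,2.2,0],"yaw":0},{"linear":[2.6,2.2,0],"yaw":0},{"linear":[2.6,2.2,0],"yaw":0},{"linear":[2.6,2.2,0],"yaw":0},{"linear":[2.6,2.2,0],"yaw":0},{"linear":[2.6,2.2,0],"yaw":0},{"linear":[2.6,2.2,0],"yaw":0},{"linear":[2.6,2.2,0],"yaw":0},{"linear":[0,0,0],"yaw":0},{"linear":[0,0,0],"yaw":0}]}}

```text
t: 7.9
tcp_pos: [0.5974, 0.032, 0.3898]
ee_rot: [-0.0, 0.565, 0.825, -0.001]
force: [0.9, -0.9, -1.6]
opening: 0.193
gripper_force: 58.7
```

```bash
python3 - <<'E'
from h import *
s=r.read_state();print(s["t"],s["tcp_pos"],s["ee_rot"],s["qpos"].round(2))
for n in("side","top"):
    f=r.grab_frame(n);np.savez(f"{n}1.npz",**{k:f[k] for k in("color","depth","K","cam_to_world")})
    cv2.imwrite(f"pics/{n}1.png",cv2.resize(f["color"][90:330,200:480],(784,672) if 0 else (700,600),interpolation=cv2.INTER_CUBIC))
E
```

```text
7.9 [0.59740966 0.03197262 0.38976426] [-1.61731465e-04  5.64635577e-01  8.25340094e-01 -6.06617600e-04] [-0.84  0.45  1.12  1.42 -0.4   1.52  0.63]
```

View pics/side1.png

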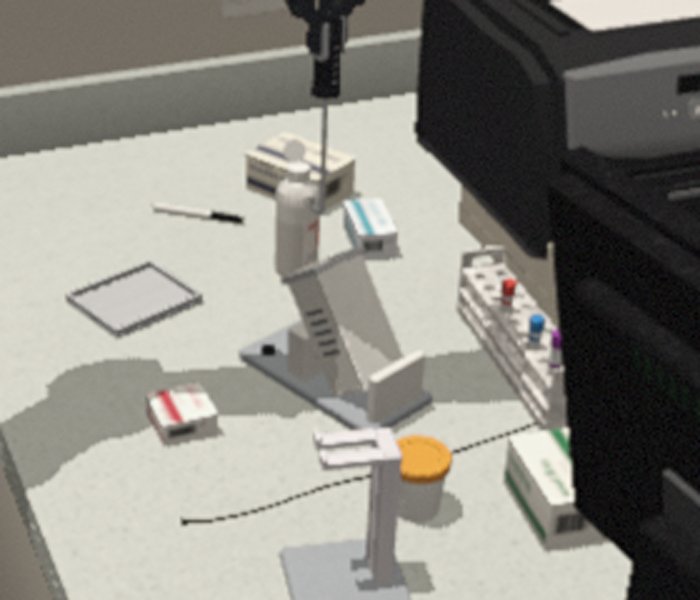

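```bash
cat > rod.py <<'E'
from h import *
def rod(f,tcp,fn=pts,rad=.03):
    # steel rod: points below the handle near the hook
    P,v,u=fn(f); tcp=np.asarray(tcp)
    d=np.linalg.norm((P-tcp)[:,:2],axis=1); return P,v,u,d
E
python3 - <<'E'
from h import *
tcp=np.array([.5974,.0320,.3898])
z=np.load("side1.npz");f={k:z[k] for k in z}
P,v,u=pts(f);d=np.linalg.norm((P-tcp)[:,:2],axis=1)
for lo in np.arange(.21,.36,.02):
    Q=P[(d<.03)&(P[:,2]>lo)&(P[:,2]<lo+.02)]
    print(round(lo,2),len(Q),np.median(Q,axis=0).round(4) if len(Q) else "")
f=r.grab_frame("wrist");np.savez("w1.npz",**{k:f[k] for k in("color","depth","K","cam_to_world")})
cv2.imwrite("pics/w1.png",f["color"][:400])
P,v,u=wpts(f);d=np.linalg.norm((P-tcp)[:,:2],axis=1)
for lo in np.arange(.21,.36,.02):
    Q=P[(d<.03)&(P[:,2]>lo)&(P[:,2]<lo+.02)]
    print(round(lo,2),len(Q),np.median(Q,axis=0).round(4) if len(Q) else "")
# rim points: dryer frame coords about mouth
e=np.array([.358,-.934]);g=np.array([.934,.358])
Q=P[(d<.12)&(P[:,2]>.125)&(P[:,2]<.175)]
A=np.c_[(Q[:,:2]-[.600,.040])@e,(Q[:,:2]-[.600,.040])@g,Q[:,2]]*1000
c,s=np.cos(np.radians(35)),np.sin(np.radians(35))
xw=A[:,0]*c+(A[:,2]-151)*s; zw=-A[:,0]*s+(A[:,2]-151)*c
k=abs(zw)<3
print(k.sum(),np.percentile(xw[k],[1,50,99]),np.percentile(A[k,1],[1,50,99]),np.median(zw[k]))
print(cv2.minAreaRect(np.c_[xw,A[:,1]][k].astype(np.float32)))
E
```

```text
0.21 26 [0.5938 0.0334 0.223 ]
0.23 17 [0.5958 0.0286 0.2376]
0.25 14 [0.5964 0.0277 0.2608]
0.27 14 [0.5954 0.0283 0.2812]
0.29 20 [0.5963 0.0288 0.3013]
0.31 18 [0.5961 0.028  0.3181]
0.33 14 [0.5968 0.028  0.3379]
0.35 85 [0.5922 0.0206 0.3603]
0.21 83 [0.5938 0.0357 0.2238]
0.23 55 [0.593  0.041  0.2346]
0.25 39 [0.5955 0.0317 0.2611]
0.27 58 [0.5957 0.0316 0.2819]
0.29 54 [0.5957 0.0318 0.299 ]
0.31 0 
0.33 0 
0.35 982 [0.5916 0.0389 0.3622]
1912 [-32.84586075   1.40084685  33.59136444] [-34.50599781   5.25888008  41.1804519 ] 1.3888205926820016
((0.11639404296875, 3.3794097900390625), (76.90802001953125, 67.4702377319336), 89.57640075683594)
```

View pics/w1.png

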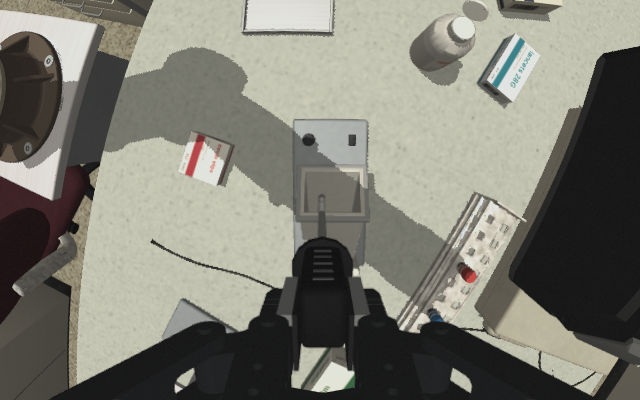

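Request:
{"name": "step_arm", "arguments": {"rows": [{"linear":[0,1.0,1],"yaw":0},{"linear":[0,0,2],"yaw":0},{"linear":[0,0,2],"yaw":0},{"linear":[0,0,2],"yaw":0},{"linear":[0,0,1.5],"yaw":0},{"linear":[0,0,0.5],"yaw":0},{"linear":[0,0,0],"yaw":0}]}}

```text
t: 8.75
tcp_pos: [0.6066, 0.0346, 0.2995]
ee_rot: [-0.0, 0.567, 0.824, -0.0]
force: [0.7, -0.4, -1.3]
opening: 0.196
gripper_force: 58.7
```

Request:
{"name": "step_arm", "arguments": {"rows": [{"linear":[0,0,0],"yaw":0},{"linear":[0,0,0],"yaw":0},{"linear":[0.5,0,0.12],"yaw":0},{"linear":[0.5,0,0.12],"yaw":0},{"linear":[0.5,0,0.12],"yaw":0},{"linear":[0.5,0,0.12],"yaw":0},{"linear":[0.6,0,0.12],"yaw":0},{"linear":[0,0,0],"yaw":0}], "force": 25}}

```text
t: 9.55
tcp_pos: [0.598, 0.0594, 0.2953]
ee_rot: [0.001, 0.566, 0.824, 0.0]
force: [0.9, -2.9, 6.3]
opening: 0.194
gripper_force: 60.0
```

```bash
cat > look.py <<'E'
from h import *
import sys
# hook tilt from the wrist and side cameras: handle+rod points in dryer-aligned axes (s=front, l=lateral about mouth)
M=np.array([.6032,.0412]);fr=np.array([-.362,.932]);la=np.array([.932,.362])
s=r.read_state();t=s["tcp_pos"];print("t",s["t"],"tcp",t.round(4),"F",s["force"].round(1),"q",s["qpos"].round(2))
print("tcp s,l",((t[:2]-M)@fr*1e3).round(1),((t[:2]-M)@la*1e3).round(1))
for n in sys.argv[1].split(","):
    f=r.grab_frame(n);cv2.imwrite(f"pics/{sys.argv[2]}_{n}.png",f["color"]);np.savez(f"{sys.argv[2]}_{n}.npz",**{k:f[k] for k in("color","depth","K","cam_to_world")})
    P,v,u=(wpts if n=="wrist" else pts)(f)
    sl=np.c_[(P[:,:2]-M)@fr,(P[:,:2]-M)@la,P[:,2]]*1e3
    tl=(t[:2]-M)@la*1e3;ts=(t[:2]-M)@fr*1e3
    for lo in range(150,int(t[2]*1e3)-20,10):
        k=(abs(sl[:,1]-tl)<9)&(sl[:,2]>lo)&(sl[:,2]<lo+10)&(abs(sl[:,0]-ts)<130)
        if k.sum()>3: print(n,lo,k.sum(),np.median(sl[k],axis=0).round(1),sl[k,0].std().round(1))
E
python3 look.py side,wrist a
```

```text
t 9.55 tcp [0.598  0.0594 0.2953] F [ 0.9 -2.9  6.3] q [-0.88  0.5   1.09  1.59 -0.46  1.33  0.63]
tcp s,l 18.8 1.7
side 150 29 [-31.   -0.  154.7] 12.1
side 160 23 [-26.5   1.7 164.7] 12.1
side 170 7 [ -1.5  -0.7 173.7] 1.8
side 180 7 [ -0.6  -0.8 185.9] 2.4
side 190 9 [  2.4  -0.4 196.3] 2.6
side 200 8 [  2.1  -1.1 205.7] 1.7
side 210 6 [  3.5  -1.3 216.2] 2.1
side 220 7 [  4.7  -0.9 225.4] 2.4
side 230 8 [  4.1   0.  235.1] 2.6
side 240 11 [  7.8   0.4 245.2] 2.7
side 260 28 [  0.  -4. 266.] 8.9
side 270 27 [  2.1  -5.3 275.7] 9.0
wrist 150 12 [1.000e-01 9.000e-01 1.542e+02] 0.9
wrist 160 19 [  1.6   2.1 165.9] 0.9
wrist 170 21 [  2.8   1.3 175.3] 0.8
wrist 180 16 [  3.7   1.7 184.6] 0.5
wrist 260 263 [ 25.2   1.9 265.9] 1.1
wrist 270 144 [ 25.4   1.4 275.6] 0.6
```

Request:
{"name": "step_arm", "arguments": {"rows": [{"linear":[0.5,0,0.2],"yaw":0},{"linear":[0.5,0,0.2],"yaw":0},{"linear":[0.6,0,0.25],"yaw":0},{"linear":[0.5,0,0.25],"yaw":0},{"linear":[0.6,0,0.25],"yaw":0},{"linear":[0.5,0,0.3],"yaw":0},{"linear":[0.5,0,0.3],"yaw":0},{"linear":[0.5,0,0.35],"yaw":0},{"linear":[0.5,0,0.35],"yaw":0},{"linear":[0.5,0,0.35],"yaw":0}]}}

```text
t: 10.65
tcp_pos: [0.5793, 0.1079, 0.2667]
ee_rot: [0.001, 0.567, 0.824, 0.0]
force: [1.5, -0.6, 4.8]
opening: 0.197
gripper_force: 61.0
```

```bash
python3 look.py wrist b
```

```text
t 10.65 tcp [0.5793 0.1079 0.2667] F [ 1.5 -0.6  4.8] q [-0.98  0.51  1.09  1.66 -0.47  1.26  0.57]
tcp s,l 70.8 1.8
wrist 230 25 [ 59.5   2.  238.4] 0.4
```

Request:
{"name": "step_arm", "arguments": {"rows": [{"linear":[0.5,0,0.35],"yaw":0},{"linear":[0.5,0,0.4],"yaw":0},{"linear":[0.4,0,0.4],"yaw":0},{"linear":[0,0,0],"yaw":0}]}}

```text
t: 11.1
tcp_pos: [0.5731, 0.1213, 0.2538]
ee_rot: [-0.0, 0.566, 0.824, -0.001]
force: [1.9, -2.8, -0.8]
opening: 0.198
gripper_force: 60.4
```

```bash
python3 look.py side c; python3 -c "
import cv2;a=cv2.imread('pics/c_side.png');cv2.imwrite('pics/c1.png',cv2.resize(a[110:260,240:440],(800,600),interpolation=cv2.INTER_CUBIC))"
```

```text
t 11.1 tcp [0.5731 0.1213 0.2538] F [ 1.9 -2.8 -0.8] q [-1.01  0.51  1.09  1.69 -0.48  1.24  0.56]
tcp s,l 85.5 1.0
side 150 29 [-30.3  -0.2 155.1] 17.4
side 160 27 [-27.8  -0.2 165.7] 20.1
side 170 12 [ 17.7  -0.4 175.8] 13.5
side 180 8 [ 25.1   0.2 184.8] 2.5
side 190 10 [ 30.4  -0.8 196.4] 3.0
side 200 7 [ 37.1  -0.3 206.5] 2.4
side 210 8 [ 39.1  -1.4 215.7] 2.6
side 220 10 [ 46.4  -2.4 222.9] 7.9
side 230 23 [ 45.4  -3.3 236.6] 10.9
```

View pics/c1.png

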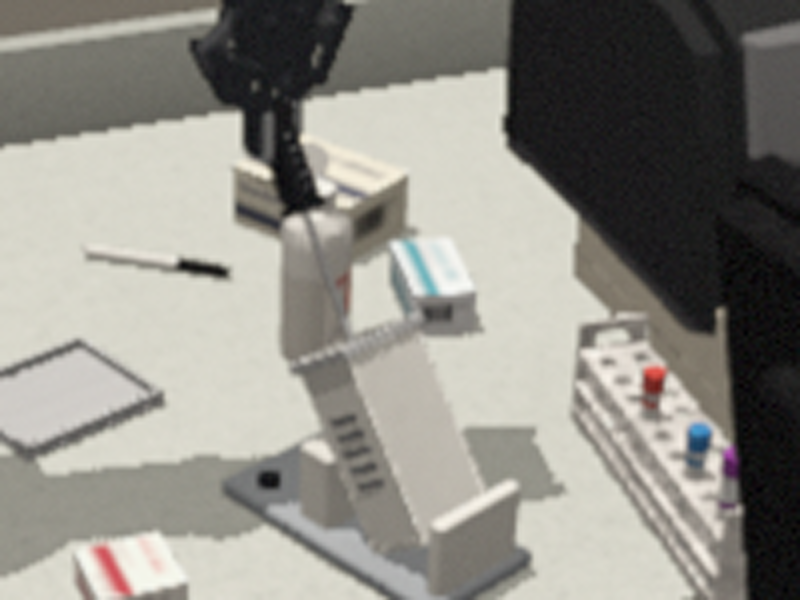

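```bash
cat > plane.py <<'E'
from h import *
M=np.array([.6032,.0412]);fr=np.array([-.362,.932]);la=np.array([.932,.362])
def onplane(f,px,l):
    K=f["K"];T=f["cam_to_world"];u,v=px
    d=T[:3,:3]@np.array([(u-K[0,2])/K[0,0],-(v-K[1,2])/K[1,1],-1]);o=T[:3,3]
    t=(l-(o[:2]-M)@la)/(d[:2]@la);p=o+t*d;return np.array([(p[:2]-M)@fr,p[2]])*1e3
E
python3 - <<'E'
from plane import *
z=np.load("c_side.npz");f={k:z[k] for k in z}
g=f["color"].astype(int)
# handle axis (dark) and rod
for px in((316.3,163.8),(326.3,193.8)): print(onplane(f,px,.001))
# sub-pixel rod search per row: dark minimum between columns 312..332
b=cv2.cvtColor(f["color"],cv2.COLOR_BGR2GRAY)
for v in range(160,200,3): print(v,b[v,308:334].tolist())
# rim corners for check: front rim & rear rim near side
for nm,l in(("near",-.038),("far",.038)):
  for s,zz in((27,.132),(-27,.170)):
    p=np.r_[M+fr*s/1e3+la*l,zz];c=np.linalg.inv(f["cam_to_world"])@np.r_[p,1];print(nm,s,f["K"][0,2]+f["K"][0,0]*c[0]/-c[2],f["K"][1,2]-f["K"][1,1]*c[1]/-c[2])
E
```

```text
[ 48.5066112  225.29502625]
[  7.07669422 148.85339233]
160 [110, 95, 61, 26, 17, 22, 22, 21, 28, 19, 24, 25, 39, 89, 115, 147, 215, 231, 230, 229, 199, 174, 143, 124, 121, 116]
163 [118, 114, 72, 39, 63, 105, 118, 110, 110, 157, 202, 205, 196, 167, 153, 156, 152, 145, 136, 123, 115, 110, 96, 75, 55, 48]
166 [57, 61, 119, 177, 206, 215, 216, 208, 167, 129, 160, 195, 204, 206, 206, 204, 195, 179, 163, 140, 98, 69, 57, 53, 48, 55]
169 [175, 147, 141, 151, 157, 164, 175, 174, 182, 149, 126, 146, 169, 164, 152, 140, 136, 131, 133, 126, 99, 86, 90, 102, 108, 115]
172 [217, 217, 178, 142, 142, 144, 147, 144, 150, 147, 123, 118, 128, 131, 129, 125, 123, 123, 120, 118, 117, 114, 117, 117, 122, 134]
175 [214, 214, 175, 141, 140, 139, 140, 136, 135, 132, 127, 117, 115, 122, 124, 120, 120, 122, 119, 118, 138, 150, 150, 152, 184, 208]
178 [214, 203, 162, 132, 135, 138, 137, 137, 136, 131, 128, 125, 112, 114, 122, 120, 120, 116, 103, 135, 204, 219, 217, 216, 215, 214]
181 [214, 202, 161, 129, 127, 126, 125, 125, 124, 119, 118, 113, 113, 106, 113, 114, 103, 105, 105, 135, 202, 217, 216, 216, 215, 
[... 295 characters left out ...]
128, 128, 126, 126, 122, 122, 117, 116, 115, 113, 124, 125, 123, 117, 127, 152, 179, 208, 216, 217, 215, 215, 215]
193 [214, 191, 148, 128, 128, 126, 126, 122, 120, 118, 115, 114, 113, 122, 121, 114, 112, 112, 124, 150, 169, 168, 155, 140, 149, 147]
196 [215, 198, 155, 128, 125, 126, 124, 121, 120, 117, 112, 113, 118, 136, 144, 149, 169, 176, 173, 173, 173, 161, 153, 153, 143, 150]
199 [215, 213, 194, 152, 124, 124, 130, 166, 175, 164, 151, 158, 143, 116, 109, 106, 101, 106, 122, 142, 137, 142, 144, 145, 148, 163]
near 27 310.98306172076633 201.2077764591601
near -27 325.08242664494514 196.70517989739704
far 27 330.4905607833096 191.87565256963788
far -27 344.85019073537114 187.1818084852913
```

```bash
python3 - <<'E'
from plane import *
z=np.load("c_side.npz");f={k:z[k] for k in z};Ti=np.linalg.inv(f["cam_to_world"]);K=f["K"]
def proj(s,l,zz):
    p=np.r_[M+fr*s/1e3+la*l/1e3,zz/1e3];c=Ti@np.r_[p,1];return K[0,2]+K[0,0]*c[0]/-c[2],K[1,2]-K[1,1]*c[1]/-c[2]
for th in(28,32,36,40):
    a=np.radians(th);out=[]
    for q in np.arange(0,130,2):
        out.append(proj(85.5-q*np.sin(a),1,255.8-q*np.cos(a)))
    o=np.array(out);print(th,[ (v,np.interp(v,o[:,1],o[:,0]).round(1)) for v in(150,155,160,166,175,181,190)])
hsv=cv2.cvtColor(f["color"],cv2.COLOR_BGR2GRAY)
for v in(140,144,148,152,156,160): 
    row=hsv[v,295:330]; print(v,[int(x) for x in row])
E
```

```text
28 [(150, np.float64(307.4)), (155, np.float64(309.0)), (160, np.float64(310.7)), (166, np.float64(312.6)), (175, np.float64(315.6)), (181, np.float64(317.6)), (190, np.float64(320.6))]
32 [(150, np.float64(307.4)), (155, np.float64(309.3)), (160, np.float64(311.2)), (166, np.float64(313.5)), (175, np.float64(316.8)), (181, np.float64(319.1)), (190, np.float64(322.5))]
36 [(150, np.float64(307.5)), (155, np.float64(309.6)), (160, np.float64(311.7)), (166, np.float64(314.3)), (175, np.float64(318.1)), (181, np.float64(320.7)), (190, np.float64(324.5))]
40 [(150, np.float64(307.5)), (155, np.float64(309.9)), (160, np.float64(312.3)), (166, np.float64(315.2)), (175, np.float64(319.5)), (181, np.float64(322.3)), (190, np.float64(326.6))]
140 [216, 216, 215, 216, 217, 157, 54, 27, 27, 30, 56, 88, 96, 65, 27, 24, 19, 30, 62, 82, 138, 204, 215, 214, 215, 214, 214, 213, 214, 214, 214, 213, 214, 213, 213]
144 [215, 215, 214, 216, 215, 156, 53, 22, 23, 34, 57, 90, 98, 57, 25, 30, 61, 53, 30, 86, 206, 232, 231, 225, 223, 219, 216, 215, 214, 214, 214, 214, 215, 214, 214]
148 [215, 214, 214, 214, 213, 203, 161, 98, 52, 37, 65, 90, 93, 56, 17, 21, 21, 33, 33, 27, 50, 139, 174, 178, 178, 178, 191, 216, 228, 231, 232, 235, 234, 231, 228]
152 [213, 213, 203, 168, 161, 187, 204, 215, 232, 236, 232, 216, 149, 53, 10, 17, 21, 23, 25, 29, 40, 60, 99, 163, 178, 176, 200, 229, 238, 235, 232, 228, 222, 216, 210]
156 [215, 216, 215, 174, 130, 111, 111, 120, 129, 127, 125, 120, 118, 82, 40, 16, 18, 18, 24, 28, 28, 47, 44, 83, 202, 238, 243, 240, 210, 157, 144, 164, 186, 204, 217]
160 [214, 215, 215, 162, 108, 107, 122, 124, 129, 130, 127, 122, 116, 110, 95, 61, 26, 17, 22, 22, 21, 28, 19, 24, 25, 39, 89, 115, 147, 215, 231, 230, 229, 199, 174]
```

```bash
cat > prof.py <<'E'
from plane import *
import sys
s=r.read_state();t=s["tcp_pos"];f=r.grab_frame("wrist");np.savez(sys.argv[1]+".npz",**{k:f[k] for k in("color","depth","K","cam_to_world")})
P,v,u=wpts(f);S=np.c_[(P[:,:2]-M)@fr,(P[:,:2]-M)@la,P[:,2]]*1e3
ts,tl,tz=(t[:2]-M)@fr*1e3,(t[:2]-M)@la*1e3,t[2]*1e3;print("tcp",ts.round(1),tl.round(1),tz.round(1))
k=(abs(S[:,1]-tl)<3)&(abs(S[:,0]-ts)<120)&(S[:,2]>120)&(S[:,2]<tz+60)
for row in range(0,480,6):
    m=k&(abs(v-row)<3)
    if m.sum()>2: print(row,np.median(u[m]),m.sum(),np.median(S[m],axis=0).round(1))
E
python3 prof.py w2
```

```text
tcp 85.1 1.0 254.1
294 322.5 80 [ 93.7   0.9 276.4]
300 323.0 79 [ 92.    1.1 278.3]
306 322.5 78 [ 90.2   0.9 279.4]
312 323.0 79 [ 88.2   1.1 280.5]
318 322.5 80 [ 86.2   0.9 281.7]
324 322.5 80 [ 84.3   0.9 282.9]
330 323.0 81 [ 82.5   1.  284. ]
336 323.0 84 [ 80.5   1.  285.3]
342 323.0 84 [ 78.7   1.  286.3]
348 323.0 85 [ 76.7   1.  287.4]
354 323.0 85 [ 74.7   1.  288.3]
360 323.0 33 [ 72.4   1.  287.9]
366 323.5 8 [-19.3   0.9 166. ]
372 323.5 40 [-21.9   0.9 167.9]
378 323.5 32 [-25.2   0.9 170.6]
```

Request:
{"name": "step_arm", "arguments": {"rows": [{"linear":[-0.45,0,-0.31],"yaw":0},{"linear":[-0.45,0,-0.31],"yaw":0},{"linear":[-0.45,0,-0.31],"yaw":0},{"linear":[-0.45,0,-0.31],"yaw":0},{"linear":[0,0,0],"yaw":0}]}}

```text
t: 11.7
tcp_pos: [0.5807, 0.1028, 0.2679]
ee_rot: [0.0, 0.567, 0.824, 0.0]
force: [0.2, -0.2, -1.2]
opening: 0.195
gripper_force: 60.4
```

Request:
{"name": "step_arm", "arguments": {"rows": [{"linear":[-0.3,0,0.43],"yaw":0},{"linear":[-0.3,0,0.43],"yaw":0},{"linear":[-0.3,0,0.43],"yaw":0},{"linear":[-0.3,0,0.43],"yaw":0},{"linear":[-0.3,0,0.43],"yaw":0},{"linear":[0,0,0],"yaw":0}]}}

```text
t: 12.3
tcp_pos: [0.5853, 0.0893, 0.245]
ee_rot: [-0.0, 0.567, 0.824, -0.0]
force: [-0.2, 0.5, -1.0]
opening: 0.196
gripper_force: 60.4
```

```bash
cat > prof2.py <<'E'
from plane import *
import sys
st=r.read_state();t=st["tcp_pos"];f=r.grab_frame("wrist");np.savez(sys.argv[1]+".npz",**{k:f[k] for k in("color","depth","K","cam_to_world")})
P,v,u=wpts(f);S=np.c_[(P[:,:2]-M)@fr,(P[:,:2]-M)@la,P[:,2]]*1e3
ts,tl,tz=(t[:2]-M)@fr*1e3,(t[:2]-M)@la*1e3,t[2]*1e3
k=(abs(S[:,1]-tl)<3)&(np.hypot(S[:,0]-ts,S[:,2]-tz)<50)&(S[:,2]>tz+5)&(f["color"][v,u].max(1)<90)
A=S[k];
# top face line by robust fit
vx,vz,x0,z0=cv2.fitLine(A[:,[0,2]].astype(np.float32),cv2.DIST_HUBER,0,.01,.01).ravel()
th=np.degrees(np.arctan2(-vz*np.sign(vx),abs(vx)))
n=np.array([-vz,vx])*np.sign(vx);res=(A[:,[0,2]]-[x0,z0])@n
B=A[abs(res)<1];e=(B[:,[0,2]])@np.array([vx,vz])*np.sign(vx)
lo,hi=np.percentile(e,[1,99]);mid=np.array([x0,z0])+np.array([vx,vz])*np.sign(vx)*((lo+hi)/2-np.dot([x0,z0],[vx,vz])*np.sign(vx))
print("t",st["t"],"F",st["force"].round(1),"tcp s,l,z",ts.round(1),tl.round(1),tz.round(1),"theta",th.round(1),"face len",(hi-lo).round(1),"top centre",mid.round(1),len(A),len(B))
a=np.radians(th);xh=np.array([-np.cos(a),np.sin(a)]);zh=np.array([np.sin(a),np.cos(a)])
def well(p): s,z=p[0],p[1]-151;c,q=np.cos(.6109),np.sin(.6109);return np.round([-s*c+z*q,s*q+z*c],1)
print("tcp in hook",np.dot([ts-mid[0],tz-mid[1]],xh).round(1),(62+np.dot([ts-mid[0],tz-mid[1]],zh)).round(1))
for nm,h in(("rodbottom",(0,-138)),("crook",(-7.5,-132)),("tip",(-14.5,-121.5)),("toeleft",(-17.5,-138))):
    p=mid+xh*h[0]+zh*(h[1]-62);print(nm,"s,z",p.round(1),"well x,z(mouth)",well(p))
E
python3 prof2.py w3
```

```text
t 12.3 F [-0.2  0.5 -1. ] tcp s,l,z 51.3 0.8 245.0 theta 30.8 face len 23.8 top centre [ 50.2 273.9] 1105 923
tcp in hook -15.8 37.7
rodbottom s,z [-52.2 102.1] well x,z(mouth) [ 14.7 -70. ]
crook s,z [-42.7 103.4] well x,z(mouth) [  7.7 -63.5]
tip s,z [-31.3 108.8] well x,z(mouth) [  1.4 -52.5]
toeleft s,z [-37.2  93.1] well x,z(mouth) [ -2.8 -68.7]
```

Request:
{"name": "step_arm", "arguments": {"rows": [{"linear":[-0.15,0,-0.1],"yaw":0},{"linear":[-0.2,0,0.32],"yaw":0},{"linear":[-0.2,0,0.32],"yaw":0},{"linear":[-0.2,0,0.32],"yaw":0},{"linear":[0,0,0],"yaw":0}]}}

```text
t: 12.85
tcp_pos: [0.5882, 0.0825, 0.2366]
ee_rot: [-0.0, 0.567, 0.824, -0.0]
force: [0.0, 0.3, -3.0]
opening: 0.195
gripper_force: 60.1
```

Request:
{"name": "step_arm", "arguments": {"rows": [{"linear":[-0.2,0,0.32],"yaw":0},{"linear":[-0.2,0,0.32],"yaw":0},{"linear":[0,0,0],"yaw":0}]}}

```text
t: 13.15
tcp_pos: [0.5896, 0.0788, 0.2302]
ee_rot: [-0.0, 0.567, 0.824, -0.0]
force: [0.4, 0.1, -1.8]
opening: 0.194
gripper_force: 60.1
```

Request:
{"name": "step_arm", "arguments": {"rows": [{"linear":[-0.2,0,0.32],"yaw":0},{"linear":[-0.2,0,0.32],"yaw":0},{"linear":[-0.2,0,0.32],"yaw":0},{"linear":[0,0,0],"yaw":0}]}}

```text
t: 13.55
tcp_pos: [0.5917, 0.0732, 0.2205]
ee_rot: [-0.0, 0.567, 0.824, -0.0]
force: [-0.4, 1.0, -3.3]
opening: 0.197
gripper_force: 60.0
```

```bash
python3 prof2.py w4
```

```text
t 13.55 F [-0.4  1.  -3.3] tcp s,l,z 34.0 0.8 220.5 theta 30.2 face len 24.2 top centre [ 32.7 249.4] 1127 920
tcp in hook -15.7 37.7
rodbottom s,z [-68.   76.6] well x,z(mouth) [ 13.  -99.9]
crook s,z [-58.5  78. ] well x,z(mouth) [  6.  -93.3]
tip s,z [-47.1  83.6] well x,z(mouth) [ -0.1 -82.3]
toeleft s,z [-52.8  67.8] well x,z(mouth) [ -4.4 -98.5]
```

Request:
{"name": "step_arm", "arguments": {"rows": [{"linear":[-0.1,0,0.16],"yaw":0},{"linear":[0.25,0,0.17],"yaw":0},{"linear":[0.25,0,0.17],"yaw":0},{"linear":[0.25,0,0.17],"yaw":0},{"linear":[0,0,0],"yaw":0}], "force": 120}}

```text
t: 14.1
tcp_pos: [0.5894, 0.0801, 0.2142]
ee_rot: [-0.0, 0.566, 0.824, -0.0]
force: [0.3, 0.3, -1.5]
opening: 0.181
gripper_force: 118.1
```

Request:
{"name": "step_arm", "arguments": {"rows": [{"linear":[0.15,0,-0.22],"yaw":0},{"linear":[0.15,0,-0.22],"yaw":0},{"linear":[0.15,0,-0.22],"yaw":0},{"linear":[0.15,0,-0.22],"yaw":0},{"linear":[0.15,0,-0.22],"yaw":0},{"linear":[0.15,0,-0.22],"yaw":0},{"linear":[0.15,0,-0.22],"yaw":0},{"linear":[0.15,0,-0.22],"yaw":0},{"linear":[0,0,0],"yaw":0}]}}

```text
t: 15.0
tcp_pos: [0.5852, 0.0909, 0.2322]
ee_rot: [0.0, 0.567, 0.824, 0.0]
force: [-0.0, 0.1, -1.5]
opening: 0.183
gripper_force: 118.1
```

```bash
python3 prof2.py w5
```

```text
t 15.0 F [-0.   0.1 -1.5] tcp s,l,z 52.8 1.2 232.2 theta 30.2 face len 23.9 top centre [ 51.6 260.8] 1120 911
tcp in hook -15.5 37.9
rodbottom s,z [-49.1  88. ] well x,z(mouth) [  4.1 -79.7]
crook s,z [-39.6  89.4] well x,z(mouth) [ -2.9 -73.1]
tip s,z [-28.2  95. ] well x,z(mouth) [ -9.  -62.1]
toeleft s,z [-33.9  79.2] well x,z(mouth) [-13.4 -78.3]
```

Request:
{"name": "step_arm", "arguments": {"rows": [{"linear":[0.17,0,-0.25],"yaw":0},{"linear":[0.17,0,-0.25],"yaw":0},{"linear":[0.17,0,-0.25],"yaw":0},{"linear":[0.17,0,-0.25],"yaw":0},{"linear":[0.17,0,-0.25],"yaw":0},{"linear":[0.17,0,-0.25],"yaw":0},{"linear":[0.17,0,-0.25],"yaw":0},{"linear":[0.17,0,-0.25],"yaw":0},{"linear":[0.17,0,-0.25],"yaw":0},{"linear":[0.17,0,-0.25],"yaw":0},{"linear":[0,0,0],"yaw":0}]}}

```text
t: 16.15
tcp_pos: [0.5793, 0.107, 0.2574]
ee_rot: [0.0, 0.566, 0.824, 0.0]
force: [-0.2, -0.9, -2.1]
opening: 0.185
gripper_force: 117.9
```

```bash
python3 prof2.py w6; python3 - <<'E'
from h import *
f=r.grab_frame("top");np.savez("t6.npz",**{k:f[k] for k in("color","depth","K","cam_to_world")})
for c in r.cut_out("rack",f)[:2]: print(c["p"],c["centre"],c["region"].sum())
z=np.load("w6.npz")["color"]
a=cv2.resize(z[80:330,200:440],(576,600));b=cv2.resize(f["color"][190:260,260:320],(0,0),fx=4,fy=4)
a[:b.shape[0],:b.shape[1]]=b;cv2.imwrite("pics/w6.png",a)
E
```

```text
t 16.15 F [-0.2 -0.9 -2.1] tcp s,l,z 70.0 1.5 257.4 theta 30.5 face len 23.9 top centre [ 68.8 286.1] 1127 930
tcp in hook -15.6 37.9
rodbottom s,z [-32.6 113.7] well x,z(mouth) [  5.4 -49.3]
crook s,z [-23.1 115.1] well x,z(mouth) [ -1.7 -42.7]
tip s,z [-11.8 120.6] well x,z(mouth) [ -7.8 -31.7]
toeleft s,z [-17.6 104.8] well x,z(mouth) [-12.1 -47.9]
```

View pics/w6.png

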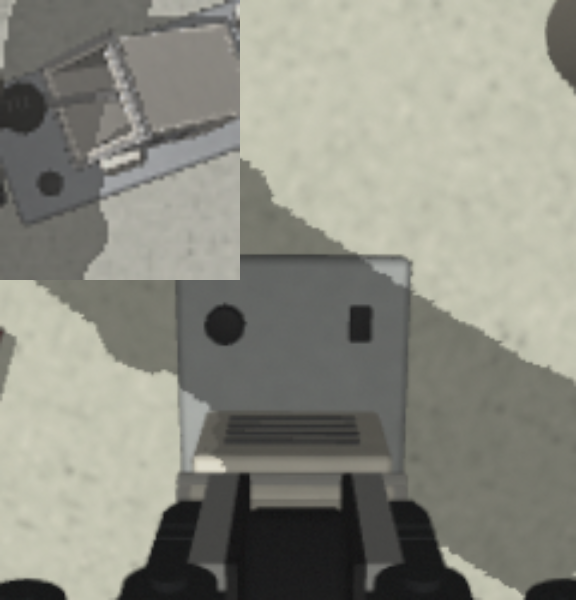

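Request:
{"name": "step_arm", "arguments": {"rows": [{"linear":[0.2,0,-0.28],"yaw":0},{"linear":[0.2,0,-0.28],"yaw":0},{"linear":[0.2,0,-0.28],"yaw":0},{"linear":[0.2,0,-0.28],"yaw":0},{"linear":[0.2,0,-0.28],"yaw":0},{"linear":[0.2,0,-0.28],"yaw":0},{"linear":[0.2,0,-0.28],"yaw":0},{"linear":[0.2,0,-0.28],"yaw":0},{"linear":[0.2,0,-0.28],"yaw":0},{"linear":[0.2,0,-0.28],"yaw":0},{"linear":[0.2,0,-0.28],"yaw":0},{"linear":[0,0,0],"yaw":0}]}}

```text
t: 17.5
tcp_pos: [0.5715, 0.1276, 0.2882]
ee_rot: [0.0, 0.566, 0.824, 0.0]
force: [0.1, -0.0, -1.7]
opening: 0.177
gripper_force: 117.8
```

```bash
python3 prof2.py w7; python3 - <<'E'
from plane import *
for n in("top","side"):
    f=r.grab_frame(n)
    for c in r.cut_out("rack",f)[:2]: print(n,c["p"],c["centre"],c["region"].sum(),np.median(pts(f,c["region"])[0],axis=0))
    if n=="top": cv2.imwrite("pics/t7.png",cv2.resize(f["color"][180:270,250:340],(600,600),interpolation=cv2.INTER_CUBIC))
E
```

```text
t 17.5 F [ 0.1 -0.  -1.7] tcp s,l,z 92.0 1.7 288.2 theta 30.9 face len 23.9 top centre [ 90.8 316.9] 1135 973
tcp in hook -15.7 38.0
rodbottom s,z [-12.  145.4] well x,z(mouth) [  6.6 -11.5]
crook s,z [ -2.4 146.6] well x,z(mouth) [-0.5 -5. ]
tip s,z [  9.  152.1] well x,z(mouth) [-6.7  6. ]
toeleft s,z [  3.  136.4] well x,z(mouth) [-10.9 -10.2]
top 0.64 [256.1, 397.8] 1212 [ 0.48772589 -0.27319363  0.01322443]
top 0.47 [215.5, 285.7] 76 [0.60830726 0.03256617 0.11161996]
```

View pics/t7.png

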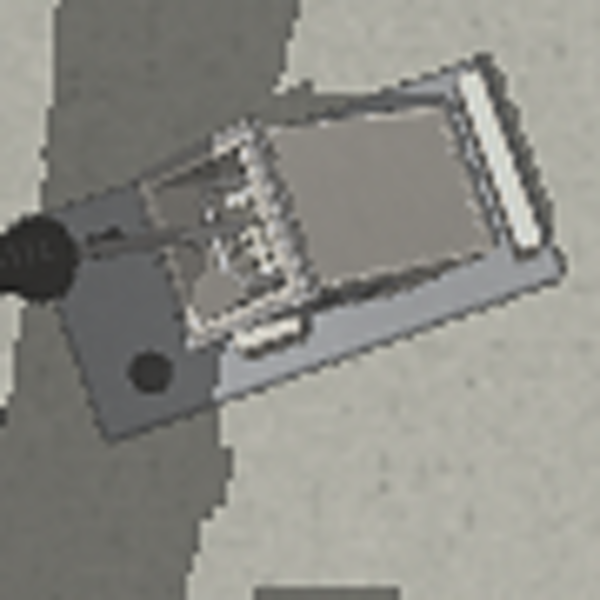

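Request:
{"name": "step_arm", "arguments": {"rows": [{"linear":[0.29,0,-0.41],"yaw":0},{"linear":[0.29,0,-0.41],"yaw":0},{"linear":[0.29,0,-0.41],"yaw":0},{"linear":[0.29,0,-0.41],"yaw":0},{"linear":[0.29,0,-0.41],"yaw":0},{"linear":[0.29,0,-0.41],"yaw":0},{"linear":[0.29,0,-0.41],"yaw":0},{"linear":[0.29,0,-0.41],"yaw":0},{"linear":[0.29,0,-0.41],"yaw":0},{"linear":[0.29,0,-0.41],"yaw":0}]}}

```text
t: 18.75
tcp_pos: [0.5609, 0.1545, 0.3292]
ee_rot: [0.0, 0.567, 0.824, 0.0]
force: [1.2, -0.4, -2.7]
opening: 0.183
gripper_force: 117.7
```

Request:
{"name": "step_arm", "arguments": {"rows": [{"linear":[0.2,0,-0.28],"yaw":0},{"linear":[0.2,0,-0.28],"yaw":0},{"linear":[0.2,0,-0.28],"yaw":0},{"linear":[0.2,0,-0.28],"yaw":0},{"linear":[0.2,0,-0.28],"yaw":0},{"linear":[0.2,0,-0.28],"yaw":0},{"linear":[0.2,0,-0.28],"yaw":0},{"linear":[0.2,0,-0.28],"yaw":0},{"linear":[0.2,0,-0.28],"yaw":0},{"linear":[0.2,0,-0.28],"yaw":0},{"linear":[0.2,0,-0.28],"yaw":0},{"linear":[0.2,0,-0.28],"yaw":0}]}}

```text
t: 19.95
tcp_pos: [0.5523, 0.1769, 0.3626]
ee_rot: [-0.0, 0.567, 0.824, 0.0]
force: [-0.1, 1.0, -3.4]
opening: 0.183
gripper_force: 117.5
```

Request:
{"name": "step_arm", "arguments": {"rows": [{"linear":[0,0,-0.8],"yaw":0},{"linear":[0,0,-0.8],"yaw":0},{"linear":[0,0,0],"yaw":0},{"linear":[0,0,0],"yaw":0},{"linear":[0,0,0],"yaw":0}]}}

```text
t: 20.45
tcp_pos: [0.5523, 0.1767, 0.3782]
ee_rot: [-0.0, 0.567, 0.824, -0.0]
force: [0.4, 1.1, -2.6]
opening: 0.18
gripper_force: 117.8
```

```bash
python3 prof2.py w8; python3 - <<'E'
from plane import *
for n in("top","side"):
    f=r.grab_frame(n);np.savez(n+"8.npz",**{k:f[k] for k in("color","depth","K","cam_to_world")})
    for c in r.cut_out("rack",f)[:2]: 
        P=pts(f,c["region"])[0];print(n,c["p"],c["centre"],c["region"].sum(),np.percentile(P,[3,50,97],axis=0).round(3).tolist())
    if n=="side": cv2.imwrite("pics/s8.png",cv2.resize(f["color"][80:260,210:430],(733,600),interpolation=cv2.INTER_CUBIC))
E
```

```text
t 20.45 F [ 0.4  1.1 -2.6] tcp s,l,z 144.7 1.6 378.2 theta 30.3 face len 24.1 top centre [143.4 406.9] 1131 939
tcp in hook -15.6 37.9
rodbottom s,z [ 42.4 234.3] well x,z(mouth) [13.  92.6]
crook s,z [ 51.9 235.7] well x,z(mouth) [ 6.  99.2]
tip s,z [ 63.3 241.2] well x,z(mouth) [-1.000e-01  1.102e+02]
toeleft s,z [ 57.5 225.4] well x,z(mouth) [-4.4 94. ]
top 0.6 [225.3, 260.6] 256 [[0.556, 0.081, 0.018], [0.574, 0.101, 0.197], [0.603, 0.123, 0.236]]
side 0.8 [176.7, 312.6] 317 [[0.556, 0.071, 0.172], [0.576, 0.085, 0.191], [0.608, 0.11, 0.227]]
```

View pics/s8.png

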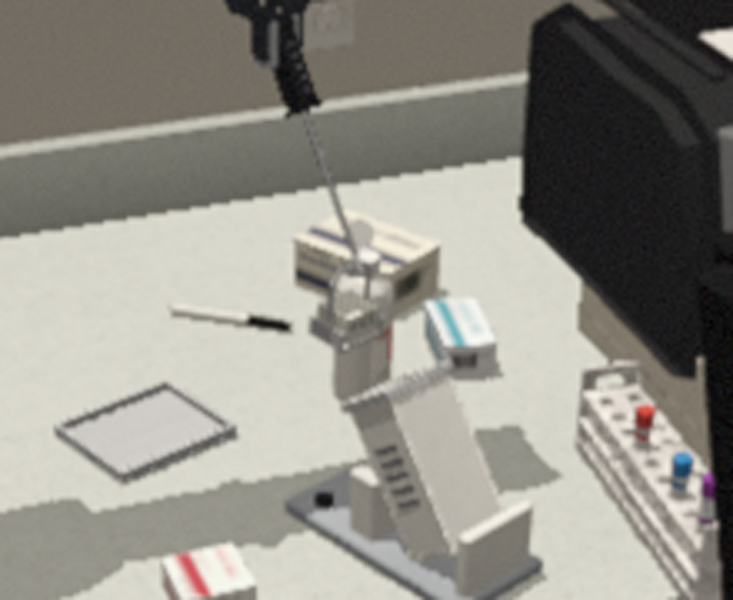

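Request:
{"name": "step_arm", "arguments": {"rows": [{"linear":[0.5,-0.14,0],"yaw":0},{"linear":[1.0,-0.29,0],"yaw":0},{"linear":[1.5,-0.43,0],"yaw":0},{"linear":[1.8,-0.51,0],"yaw":0},{"linear":[1.8,-0.51,0],"yaw":0},{"linear":[1.8,-0.51,0],"yaw":0},{"linear":[1.8,-0.51,0],"yaw":0},{"linear":[1.8,-0.51,0],"yaw":0},{"linear":[1.8,-0.51,0],"yaw":0},{"linear":[1.8,-0.51,0],"yaw":0},{"linear":[1.8,-0.51,0],"yaw":0}]}}

```text
t: 21.8
tcp_pos: [0.4427, 0.3229, 0.3784]
ee_rot: [-0.0, 0.566, 0.824, 0.0]
force: [-0.0, 0.5, -2.5]
opening: 0.184
gripper_force: 117.7
```

Request:
{"name": "step_arm", "arguments": {"rows": [{"linear":[1.5,-0.43,0.3],"yaw":0},{"linear":[1.2,-0.34,0.6],"yaw":0},{"linear":[1.0,-0.29,1.1],"yaw":0},{"linear":[0,0,1.5],"yaw":0},{"linear":[0,0,1.5],"yaw":0},{"linear":[0,0,1.5],"yaw":0},{"linear":[0,0,1.5],"yaw":0},{"linear":[0,0,1.5],"yaw":0},{"linear":[0,0,1.5],"yaw":0},{"linear":[0,0,1],"yaw":0},{"linear":[0,0,0],"yaw":0},{"linear":[0,0,0],"yaw":0}]}}

```text
t: 23.0
tcp_pos: [0.421, 0.3522, 0.2586]
ee_rot: [0.0, 0.567, 0.824, 0.0]
force: [-0.9, 0.6, -2.7]
opening: 0.181
gripper_force: 117.6
```

```bash
python3 prof2.py w9 | head -2; cat > rk.py <<'E'
from plane import *
import sys
for n in("top","side"):
    f=r.grab_frame(n);np.savez(n+sys.argv[1]+".npz",**{k:f[k] for k in("color","depth","K","cam_to_world")})
    for o in("rack","tray"):
      for c in r.cut_out(o,f)[:1]: 
        P=pts(f,c["region"])[0];print(n,o,round(c["p"],2),c["centre"],c["region"].sum(),np.percentile(P,[3,50,97],axis=0).round(3).tolist())
E
python3 rk.py 9
```

```text
t 23.0 F [-0.9  0.6 -2.7] tcp s,l,z 355.8 -57.2 258.6 theta 30.4 face len 23.8 top centre [354.6 287.3] 1133 933
tcp in hook -15.6 37.8
top rack 0.6 [269.7, 202.2] 286 [[0.431, 0.246, 0.001], [0.456, 0.263, 0.078], [0.479, 0.293, 0.128]]
top tray 0.6 [268.7, 212.0] 1514 [[0.385, 0.209, -0.004], [0.452, 0.262, 0.004], [0.518, 0.33, 0.016]]
side rack 0.75 [191.9, 253.7] 304 [[0.429, 0.242, -0.002], [0.452, 0.259, 0.071], [0.484, 0.417, 0.111]]
side tray 0.88 [212.2, 252.5] 945 [[0.384, 0.201, -0.002], [0.448, 0.265, 0.003], [0.519, 0.318, 0.014]]
```

Request:
{"name": "step_arm", "arguments": {"rows": [{"linear":[0,0,1],"yaw":0},{"linear":[0,0,1],"yaw":0},{"linear":[0,0,1],"yaw":0},{"linear":[0,0,0.6],"yaw":0},{"linear":[0,0,0.3],"yaw":0},{"linear":[0,0,0.2],"yaw":0},{"linear":[0,0,0.15],"yaw":0},{"linear":[0,0,0.15],"yaw":0},{"linear":[0,0,0.15],"yaw":0}]}}

```text
t: 24.25
tcp_pos: [0.421, 0.3523, 0.213]
ee_rot: [0.0, 0.567, 0.824, 0.0]
force: [0.4, 0.2, -3.3]
opening: 0.182
gripper_force: 117.7
```

Request:
{"name": "step_arm", "arguments": {"rows": [{"linear":[0,0,0.15],"yaw":0},{"linear":[0,0,0.15],"yaw":0},{"linear":[0,0,0.15],"yaw":0},{"linear":[0,0,0],"yaw":0}]}}

```text
t: 24.65
tcp_pos: [0.4209, 0.3523, 0.2084]
ee_rot: [0.0, 0.567, 0.824, 0.0]
force: [0.6, 0.2, -1.6]
opening: 0.182
gripper_force: 118.2
```

Request:
{"name": "step_arm", "arguments": {"rows": [{"linear":[-0.12,0,0.2],"yaw":0},{"linear":[-0.12,0,0.2],"yaw":0},{"linear":[-0.12,0,0.2],"yaw":0},{"linear":[-0.12,0,0.2],"yaw":0},{"linear":[-0.12,0,0.2],"yaw":0},{"linear":[-0.12,0,0.2],"yaw":0},{"linear":[0,0,0],"yaw":0}]}}

```text
t: 25.35
tcp_pos: [0.4233, 0.3453, 0.1962]
ee_rot: [-0.0, 0.567, 0.824, -0.0]
force: [0.9, 0.1, -1.4]
opening: 0.184
gripper_force: 118.2
```

```bash
python3 prof2.py w10 | head -2; python3 rk.py 10
```

```text
t 25.35 F [ 0.9  0.1 -1.4] tcp s,l,z 348.5 -57.6 196.2 theta 30.4 face len 23.9 top centre [347.3 224.9] 1127 919
tcp in hook -15.6 37.8
top rack 0.57 [268.7, 206.8] 215 [[0.43, 0.248, 0.008], [0.453, 0.264, 0.032], [0.473, 0.287, 0.075]]
top tray 0.65 [268.3, 215.6] 1417 [[0.387, 0.21, -0.003], [0.452, 0.267, 0.003], [0.515, 0.328, 0.015]]
side rack 0.66 [204.6, 253.3] 297 [[0.429, 0.242, 0.001], [0.452, 0.258, 0.024], [0.482, 0.324, 0.066]]
side tray 0.68 [213.5, 249.8] 667 [[0.381, 0.201, -0.002], [0.433, 0.253, 0.004], [0.524, 0.316, 0.014]]
```

Rack stands, hook unloaded. I'll back the toe out from under the bar.

Request:
{"name": "step_arm", "arguments": {"rows": [{"linear":[-0.3,0,0.03],"yaw":0},{"linear":[-0.3,0,0],"yaw":0},{"linear":[-0.3,0,0],"yaw":0},{"linear":[-0.3,0,0],"yaw":0},{"linear":[-0.3,0,0],"yaw":0},{"linear":[-0.3,0,0],"yaw":0},{"linear":[-0.4,0,0],"yaw":0},{"linear":[-0.4,0,0],"yaw":0},{"linear":[-0.4,0,0],"yaw":0},{"linear":[0,0,0],"yaw":0}]}}

```text
t: 26.7
tcp_pos: [0.4344, 0.3168, 0.1962]
ee_rot: [0.0, 0.567, 0.824, 0.0]
force: [-0.2, 0.4, -0.7]
opening: 0.178
gripper_force: 118.2
```

```bash
python3 prof2.py w11 ; python3 rk.py 11
```

```text
t 26.7 F [-0.2  0.4 -0.7] tcp s,l,z 317.9 -57.5 196.2 theta 30.4 face len 24.2 top centre [316.6 225.1] 1134 928
tcp in hook -15.8 37.8
rodbottom s,z [215.5  52.5] well x,z(mouth) [-233.    42.9]
crook s,z [225.   53.9] well x,z(mouth) [-240.    49.5]
tip s,z [236.3  59.4] well x,z(mouth) [-246.1   60.5]
toeleft s,z [230.6  43.7] well x,z(mouth) [-250.5   44.3]
top rack 0.63 [216.6, 292.9] 2624 [[0.548, -0.077, 0.01], [0.607, 0.015, 0.07], [0.674, 0.115, 0.165]]
top tray 0.6 [277.5, 210.0] 1401 [[0.386, 0.211, -0.004], [0.448, 0.269, 0.003], [0.515, 0.33, 0.016]]
side rack 0.54 [203.7, 252.6] 262 [[0.429, 0.242, 0.002], [0.452, 0.258, 0.022], [0.481, 0.292, 0.064]]
side tray 0.63 [213.8, 247.1] 679 [[0.382, 0.2, -0.002], [0.43, 0.254, 0.004], [0.523, 0.315, 0.014]]
```

Request:
{"name": "step_arm", "arguments": {"rows": [{"linear":[0,0,-1.5],"yaw":0},{"linear":[0,0,-2.5],"yaw":0},{"linear":[0,0,-3],"yaw":0},{"linear":[0,0,-3.5],"yaw":0},{"linear":[0,0,-3.5],"yaw":0},{"linear":[0,0,-3.5],"yaw":0},{"linear":[0,0,-1],"yaw":0},{"linear":[0,0,0],"yaw":0}], "hand": -1, "force": 40}}

```text
t: 27.85
tcp_pos: [0.4349, 0.3175, 0.383]
ee_rot: [0.0, 0.567, 0.824, 0.002]
force: [-0.2, -0.3, -1.8]
opening: 0.181
gripper_force: 118.2
```

Request:
{"name": "step_arm", "arguments": {"rows": [{"linear":[0,0,0],"yaw":-0.12},{"linear":[0,0,0],"yaw":-0.12},{"linear":[0,0,0],"yaw":-0.12},{"linear":[0,0,0],"yaw":-0.12},{"linear":[0,0,0],"yaw":-0.12},{"linear":[0,0,0],"yaw":-0.12},{"linear":[0,0,0],"yaw":-0.12},{"linear":[0,0,0],"yaw":-0.14},{"linear":[0,0,0],"yaw":0}]}}

```text
t: 28.75
tcp_pos: [0.4335, 0.3171, 0.3799]
ee_rot: [-0.001, 0.111, 0.994, -0.001]
force: [-1.0, -0.7, -0.4]
opening: 0.179
gripper_force: 118.1
```

Request:
{"name": "step_arm", "arguments": {"rows": [{"linear":[-0.5,-3,0],"yaw":0},{"linear":[-0.6,-4,0],"yaw":0},{"linear":[-0.6,-4,0],"yaw":0},{"linear":[-0.6,-4,0],"yaw":0},{"linear":[-0.6,-4,0],"yaw":0},{"linear":[-0.6,-4,0],"yaw":0},{"linear":[-0.6,-4,0],"yaw":0},{"linear":[-0.6,-4,0],"yaw":0},{"linear":[-0.6,-4,0],"yaw":0},{"linear":[-0.6,-4,0],"yaw":0},{"linear":[-0.6,-4,0],"yaw":0}]}}

```text
t: 29.85
tcp_pos: [0.4007, -0.1178, 0.3802]
ee_rot: [-0.001, 0.114, 0.993, 0.0]
force: [0.4, 0.3, -0.3]
opening: 0.184
gripper_force: 118.1
```

Request:
{"name": "step_arm", "arguments": {"rows": [{"linear":[-0.85,-3.4,0],"yaw":0},{"linear":[-0.85,-3.4,0],"yaw":0},{"linear":[-0.85,-3.4,0],"yaw":0},{"linear":[-0.85,-3.0,0],"yaw":0},{"linear":[0,0,0],"yaw":0},{"linear":[0,0,0],"yaw":0}]}}

```text
t: 30.45
tcp_pos: [0.3983, -0.248, 0.3826]
ee_rot: [0.003, 0.114, 0.993, -0.001]
force: [0.3, 0.6, -0.6]
opening: 0.185
gripper_force: 118.1
```

```bash
cat > st.py <<'E'
import plane
from h import *
import sys
# hook and stand in the stand's frame (x rear, y left), mm, from the wrist camera
O=np.array([.4882,-.2848]);a=np.radians(float(sys.argv[2]) if len(sys.argv)>2 else -12.4);X=np.array([np.cos(a),np.sin(a)]);Y=np.array([-np.sin(a),np.cos(a)])
s=r.read_state();t=s["tcp_pos"];q=s["ee_rot"];print("t",s["t"],"F",s["force"].round(1),"tcp x,y,z",((t[:2]-O)@X*1e3).round(1),((t[:2]-O)@Y*1e3).round(1),(t[2]*1e3).round(1),"tool x az",np.degrees(2*np.arctan2(q[2],q[1])).round(1),"q",s["qpos"].round(2))
f=r.grab_frame("wrist");np.savez(sys.argv[1]+".npz",**{k:f[k] for k in("color","depth","K","cam_to_world")})
P,v,u=wpts(f);S=np.c_[(P[:,:2]-O)@X,(P[:,:2]-O)@Y,P[:,2]]*1e3
ts,tl,tz=(t[:2]-O)@X*1e3,(t[:2]-O)@Y*1e3,t[2]*1e3;near=np.hypot(S[:,0],S[:,1])<120
k=near&(S[:,2]>159)&(S[:,2]<173)&(abs(S[:,0])<60)&(abs(S[:,1])<40)
if k.sum()>20: print("standtop",k.sum(),cv2.minAreaRect(S[k,:2].astype(np.float32)),S[k,2].mean())
k=(abs(S[:,1]-tl)<3)&(np.hypot(S[:,0]-ts,S[:,2]-tz)<50)&(S[:,2]>tz+5)&(f["color"][v,u].max(1)<90);A=S[k][:,[0,2]]
vx,vz,x0,z0=cv2.fitLine(A.astype(np.float32),cv2.DIST_HUBER,0,.01,.01).ravel();d=np.array([vx,vz])*np.sign(vx)
B=A[abs((A-[x0,z0])@[-d[1],d[0]])<1];e=(B-[x0,z0])@d;lo,hi=np.percentile(e,[1,99]);mid=np.array([x0,z0])+d*(lo+hi)/2
th=np.arctan2(d[1],d[0]);xh=d;zh=np.array([-d[1],d[0]])
print("theta",np.degrees(th).round(1),"len",(hi-lo).round(1),"tcp in hook",((np.array([ts,tz])-mid)@xh).round(1),(62+(np.array([ts,tz])-mid)@zh).round(1))
for nm,h in(("origin",(0,0)),("rodbottom",(0,-138)),("toe",(-17.5,-138))): print(nm,(mid+xh*h[0]+zh*(h[1]-62)).round(1))
E
python3 st.py w12
```

```text
t 30.45 F [ 0.3  0.6 -0.6] tcp x,y,z -95.7 16.6 382.6 tool x az 166.9 q [-1.29 -0.44  1.32  1.73  0.43  1.53  1.33]
standtop 635 ((-15.329269409179688, -0.4842090606689453), (44.49618911743164, 31.65388298034668), 89.74365234375) 167.32861713296586
theta 31.1 len 23.8 tcp in hook -15.7 37.8
origin [-62.7 358.3]
rodbottom [  8.5 240.1]
toe [ -6.4 231.1]
```

Request:
{"name": "step_arm", "arguments": {"rows": [{"linear":[-1.0,0,0.5],"yaw":0},{"linear":[-1.5,0,0.5],"yaw":0},{"linear":[-1.5,0,0.5],"yaw":0},{"linear":[-1,-0.5,0.5],"yaw":0},{"linear":[0,-0.6,0],"yaw":0},{"linear":[0,-0.5,0],"yaw":0},{"linear":[0,0,0],"yaw":0}]}}

```text
t: 31.2
tcp_pos: [0.4092, -0.2557, 0.3764]
ee_rot: [0.021, 0.113, 0.993, -0.01]
force: [0.2, -0.8, -0.3]
opening: 0.182
gripper_force: 118.1
```

```bash
python3 st.py w13
```

```text
t 31.2 F [ 0.2 -0.8 -0.3] tcp x,y,z -83.4 11.4 376.4 tool x az 167.0 q [-1.28 -0.44  1.32  1.75  0.45  1.48  1.33]
standtop 1249 ((-4.875272750854492, -0.6117153167724609), (43.76375961303711, 51.85118103027344), 89.93809509277344) 166.96470720623643
theta 33.3 len 23.9 tcp in hook -15.8 37.9
origin [-49.4 353.4]
rodbottom [ 26.4 238.1]
toe [ 11.8 228.5]
```

```bash
python3 - <<'E'
from h import *
A=[]
for n in("top0","side0"):
    z=np.load(n+".npz");f={k:z[k] for k in z};A.append(pts(f)[0])
P=np.vstack(A);g=np.full((16,26),-1.)
for x,y,zz in P[(P[:,2]>-.05)&(P[:,2]<1)]:
    i,j=int((x-.2)/.05),int((y+.65)/.05)
    if 0<=i<16 and 0<=j<26: g[i,j]=max(g[i,j],zz)
print("y:",[round(-.65+.05*j,2) for j in range(26)])
for i in range(16): print(round(.2+.05*i,2),[int(round(a*100)) for a in g[i]])
E
```

```text
y: [-0.65, -0.6, -0.55, -0.5, -0.45, -0.4, -0.35, -0.3, -0.25, -0.2, -0.15, -0.1, -0.05, 0.0, 0.05, 0.1, 0.15, 0.2, 0.25, 0.3, 0.35, 0.4, 0.45, 0.5, 0.55, 0.6]
0.2 [1, 1, 0, 1, 0, 0, 1, 0, 0, 1, 0, 0, 0, 0, 1, 1, 1, 0, 74, 76, 75, 74, 66, 59, 57, 43]
0.25 [1, 1, 1, 1, 1, 1, 1, 1, 1, 1, 1, 1, 1, 1, 1, 1, 1, 1, 1, 1, 1, 1, 1, 1, 1, 1]
0.3 [1, 1, 1, 1, 1, 1, 1, 1, 1, 1, 1, 1, 1, 1, 1, 1, 1, 1, 1, 1, 1, 1, 1, 1, 1, 1]
0.35 [1, 1, 2, 2, 3, 3, 1, 1, 1, 1, 1, 1, 3, 3, 1, 1, 1, 2, 2, 2, 1, 1, 1, 1, 1, 1]
0.4 [1, 1, 1, 1, 3, 3, 2, 2, 2, 1, 1, 1, 4, 4, 1, 1, 2, 2, 2, 2, 1, 1, 1, 1, 1, 1]
0.45 [1, 1, 1, 1, 1, 1, 20, 23, 2, 1, 1, 1, 4, 4, 1, 1, 1, 2, 1, 2, 1, 1, 1, 1, 1, 1]
0.5 [1, 1, 1, 1, 1, 1, 17, 23, 1, 1, 1, 1, 1, 2, 2, 2, 1, 2, 2, 2, 1, 1, 1, 1, 1, 1]
0.55 [46, 46, 47, 47, 48, 48, 1, 1, 8, 8, 1, 8, 17, 17, 14, 3, 1, 1, 1, 1, 1, 1, 2, 1, 1, 1]
0.6 [48, 48, 48, 49, 48, 48, 1, 1, 8, 7, 1, 9, 14, 17, 16, 3, 1, 12, 13, 1, 1, 2, 1, 1, 1, 1]
0.65 [41, 40, 38, 36, 34, 34, 7, 7, 6, 1, 1, 8, 12, 13, 1, 1, 1, 15, 18, 1, 1, 1, 6, 6, 1, 1]
0.7 [21, 18, 16, 14, 14, 13, 7, 7, 7, 1, 1, 1, 1, 1, 1, 1, 1, 1, 1, 1, 6, 7, 7, 7, 1, 1]
0.75 [1, 1, 1, 1, 6, 1, 7, 7, 7, 9, 12, 9, 7, 1, 1, 1, 1, 4, 5, 5, 6, 6, 7, 7, 1, 1]
0.8 [1, 1, 1, 6, 6, 1, 1, 1, 1, 9, 12, 11, 11, 11, 9, 9, 1, 4, 5, 5, 1, 7, 6, 1, 1, 1]
0.85 [1, 1, 5, 6, 6, 2, 2, 1, 1, 1, 1, 7, 7, 33, 35, 35, 35, 35, 35, 35, 33, 1, 1, 1, 1, 1]
0.9 [1, 1, 5, 6, 2, 2, 2, 1, 1, 1, 1, 11, 25, 33, 35, 36, 36, 36, 36, 36, 31, 1, 1, 1, 1, 1]
0.95 [1, 1, 1, 1, 1, 23, 1, 1, 1, 1, 1, 10, 26, 34, 36, 36, 36, 36, 35, 36, 0, 0, 1, 1, 1, 1]
```

Request:
{"name": "step_arm", "arguments": {"rows": [{"linear":[0.5,2,0],"yaw":0},{"linear":[0,3,0],"yaw":0},{"linear":[0,3,0],"yaw":0},{"linear":[0,3,0],"yaw":0},{"linear":[0,2,0],"yaw":0},{"linear":[0,0,0],"yaw":0}]}}

```text
t: 31.85
tcp_pos: [0.4342, -0.1239, 0.3744]
ee_rot: [0.021, 0.11, 0.994, -0.011]
force: [-1.3, 0.6, -1.4]
opening: 0.188
gripper_force: 118.1
```

```bash
python3 -c "
from rig import r;s=r.read_state();print(s['tcp_pos'].round(3),s['ee_rot'].round(3),s['qpos'].round(2))"
```

```text
[ 0.434 -0.124  0.374] [ 0.021  0.11   0.994 -0.011] [-1.35 -0.31  1.23  1.81  0.32  1.41  1.17]
```

Request:
{"name": "step_arm", "arguments": {"rows": [{"linear":[-2,0.1,0],"yaw":0},{"linear":[-3,0.2,0],"yaw":0},{"linear":[-3,0.2,0],"yaw":0},{"linear":[-3,0.2,0],"yaw":0},{"linear":[-3,0.2,0],"yaw":0},{"linear":[-3,0.2,0],"yaw":0},{"linear":[-3,0.2,0],"yaw":0},{"linear":[-3,0.1,0],"yaw":0},{"linear":[-3,0,0],"yaw":0}]}}

```text
t: 32.75
tcp_pos: [0.5346, -0.1321, 0.4391]
ee_rot: [0.097, 0.111, 0.989, -0.019]
force: [-0.1, 0.3, -0.6]
opening: 0.189
gripper_force: 118.2
```

```bash
python3 -c "
from rig import r;s=r.read_state();print(s['tcp_pos'].round(3),s['ee_rot'].round(3),s['qpos'].round(2))"
```

```text
[ 0.535 -0.132  0.439] [ 0.097  0.111  0.989 -0.019] [-1.65 -0.44  1.32  1.6   0.54  1.49  1.02]
```

```bash
cat > kin.py <<'E'
import numpy as np, itertools
from scipy.optimize import least_squares
from scipy.spatial.transform import Rotation as R
D=[([-1.36859,.4352,.02497,1.57407,-.01159,1.13404,-.07508],[.18747,.59568,.22555],[0,.15183,.98841,-.0008]),
([-.84,.45,1.12,1.42,-.4,1.52,.63],[.5974,.0320,.3898],[0,.5646,.8253,-.0006]),
([-.88,.5,1.09,1.59,-.46,1.33,.63],[.598,.0594,.2953],[.001,.566,.824,0]),
([-.98,.51,1.09,1.66,-.47,1.26,.57],[.5793,.1079,.2667],[.001,.567,.824,0]),
([-1.01,.51,1.09,1.69,-.48,1.24,.56],[.5731,.1213,.2538],[0,.566,.824,-.001]),
([-1.29,-.44,1.32,1.73,.43,1.53,1.33],[.3983,-.248,.3826],[.003,.114,.993,-.001]),
([-1.28,-.44,1.32,1.75,.45,1.48,1.33],[.4092,-.2557,.3764],[.021,.113,.993,-.01]),
([-1.35,-.31,1.23,1.81,.32,1.41,1.17],[.4342,-.1239,.3744],[.021,.11,.994,-.011]),
([-1.65,-.44,1.32,1.6,.54,1.49,1.02],[.5346,-.1321,.4391],[.097,.111,.989,-.019])]
def fk(p,q,sg):
    h,a,e,b,w,c,o1,o7,x1,o2,o4,o6=p[:12]
    z=lambda t:R.from_euler("z",t).as_matrix();y=lambda t:R.from_euler("y",t).as_matrix()
    M=z(sg[0]*q[0]+o1);P=np.array([0,0,h])+M@[x1,0,0]
    M=M@y(q[1]+o2)@z(sg[1]*q[2]);P=P+M@[e,0,a]
    M=M@y(q[3]+o4)@z(sg[2]*q[4]);P=P+M@[w,0,b]
    M=M@y(q[5]+o6)@z(sg[3]*q[6]+o7);P=P+M@[0,0,c]
    return P,M
def res(p,sg):
    o=[]
    for q,t,k in D:
        P,M=fk(p,q,sg);o+=list((P-t)*10)+list((R.from_matrix(M).inv()*R.from_quat([k[1],k[2],k[3],k[0]])).as_rotvec())
    return np.array(o+list(.01*np.array(p[[2,4,8,9,10,11]])))
if __name__=="__main__":
    best=None
    for sg in itertools.product((-1,1),repeat=4):
        for o1 in (-.1,2.6):
          for o7 in (0,1.57,3.14,-1.57):
            s=least_squares(res,[.3,.35,0,.35,0,.2,o1,o7,0,0,0,0],args=(sg,),max_nfev=60)
            if best is None or s.cost<best[0]: best=(s.cost,sg,s.x)
    print(best[0],best[1],best[2].round(4));np.savez("kin.npz",p=best[2],sg=best[1])
    for q,t,k in D:
        P,M=fk(best[2],q,best[1]);print((P-t).round(3),(R.from_matrix(M).inv()*R.from_quat([k[1],k[2],k[3],k[0]])).magnitude().round(3))
E
timeout 300 python3 kin.py
```

```text
0.056660592377035794 (-1, -1, -1, -1) [ 0.3526  0.5062  0.0275  0.4427  0.0869  0.354  -0.0619  1.5064  0.0037
 -0.0328 -0.0823  0.0838]Traceback (most recent call last):
  File "kin.py", line 35, in <module>
    P,M=fk(best[2],q,best[1]);print((P-t).round(3),(R.from_matrix(M).inv()*R.from_quat([k[1],k[2],k[3],k[0]])).magnitude().round(3))
                                                   ^^^^^^^^^^^^^^^^^^^^^^^^^^^^^^^^^^^^^^^^^^^^^^^^^^^^^^^^^^^^^^^^^^^^^^^^^^^^^
AttributeError: 'float' object has no attribute 'round'
```

```bash
python3 - <<'E'
from kin import *
z=np.load("kin.npz");p,sg=z["p"],z["sg"]
for q,t,k in D:
    P,M=fk(p,q,sg);print((P-t).round(3),np.round((R.from_matrix(M).inv()*R.from_quat([k[1],k[2],k[3],k[0]])).as_rotvec(),3))
for q in ([-1.29,-.44,1.32,1.73,.43,1.53,1.33],[-.84,.45,1.12,1.42,-.4,1.52,.63]):
    P,M=fk(p,q,sg)
E
```

```text
[-0.013  0.009  0.005] [ 0.031 -0.002  0.003]
[ 0.009 -0.012 -0.002] [ 0.022 -0.017  0.034]
[-0.    -0.002 -0.003] [ 0.03  -0.033  0.03 ]
[-0.001 -0.001 -0.005] [ 0.026 -0.029  0.038]
[-0.006  0.002 -0.004] [ 0.027 -0.039  0.041]
[-0.001  0.006  0.003] [ 0.028 -0.009 -0.031]
[-0.005  0.004  0.001] [ 0.027 -0.012 -0.036]
[-0.002  0.007  0.002] [ 0.032 -0.007 -0.027]
[-0.003 -0.012  0.004] [ 0.013 -0.022 -0.053]
```

```bash
cat > sim.py <<'E'
from kin import *
from scipy.optimize import lsq_linear
z=np.load("kin.npz");p,sg=z["p"],z["sg"]
LO=np.array([-2.62,-.44,-1.27,.08,-1.32,.12,-2.74]);HI=np.array([2.62,2.09,1.32,2.57,4.46,2,2.74])
def jac(q):
    P,M=fk(p,q,sg);J=np.zeros((6,7))
    for i in range(7):
        d=np.array(q,float);d[i]+=1e-5;P2,M2=fk(p,d,sg);J[:3,i]=(P2-P)/1e-5;J[3:,i]=R.from_matrix(M2@M.T).as_rotvec()/1e-5
    return P,M,J
def go(q,way,reset=True,v=False):
    q=np.array(q,float)
    for dxyz,dyaw in way:   # world shift (m), world yaw
        P0,M0,_=jac(q);n=max(1,int(np.linalg.norm(dxyz)/.01+abs(dyaw)/.05))
        for k in range(n):
            P,M,_=jac(q)
            T=P+np.array(dxyz)/n if reset else P0+np.array(dxyz)*(k+1)/n
            TM=R.from_euler("z",dyaw/n).as_matrix()@M if reset else R.from_euler("z",dyaw*(k+1)/n).as_matrix()@M0
            for it in range(3):
                P,M,J=jac(q);e=np.r_[T-P,.3*R.from_matrix(TM@M.T).as_rotvec()];J[3:]*=.3
                A=np.vstack([J,.003*np.eye(7)]);q=q+lsq_linear(A,np.r_[e,np.zeros(7)],(LO-q-1e-9,HI-q+1e-9)).x
        P,M,_=jac(q);print(P.round(3),"tilt z",M[:,2].round(2),"q",q.round(2))
    return q
E
python3 - <<'E'
from sim import *
print("validate 2->8ish then 8->9");
q8=D[7][0];go(q8,[((.264,-.062,0),0)])
print("from 9: candidates");q9=D[8][0]
print("A back, +y");go(q9,[((-.1,.01,-.065),0),((0,.2,0),0),((.15,.05,0),0),((.05,-.1,0),0),((0,-.15,0),0),((-.1,-.05,0),0)])
print("B down");go(q9,[((-.1,.01,-.065),0),((0,.1,-.12),0),((.1,.0,0),0)])
print("C yaw at 9");go(q9,[((0,0,0),-.98),((.06,.16,0),0)])
print("first trip check");go(D[0][0],[((0,0,.08),0),((.266,-.77,0),0),((.035,-.107,0),.14),((0,0,-.1),0),((0,0,.19),0),((0,0,0),-.98),((.11,.315,0),0)])
E
```

```text
validate 2->8ish then 8->9
[ 0.6   -0.153  0.412] tilt z [ 0.38 -0.12 -0.92] q [-1.67 -0.44  1.32  1.74  0.7   1.19  0.93]
from 9: candidates
A back, +y
[ 0.432 -0.134  0.378] tilt z [ 0.17 -0.04 -0.98] q [-1.23 -0.44  1.01  1.91  0.47  1.34  1.02]
[0.432 0.066 0.378] tilt z [ 0.17 -0.04 -0.98] q [-1.31 -0.24  0.79  1.92  0.31  1.28  0.73]
[0.582 0.116 0.378] tilt z [ 0.17 -0.04 -0.98] q [-1.15  0.28  1.04  1.59 -0.16  1.26  1.17]
[0.632 0.016 0.378] tilt z [ 0.17 -0.04 -0.98] q [-0.88  0.36  1.03  1.51 -0.27  1.28  1.43]
[ 0.632 -0.134  0.378] tilt z [ 0.17 -0.04 -0.98] q [-0.6   0.39  1.04  1.49 -0.35  1.3   1.71]
[ 0.532 -0.184  0.378] tilt z [ 0.17 -0.04 -0.98] q [-0.68  0.18  1.11  1.67 -0.18  1.23  1.73]
B down
[ 0.432 -0.134  0.378] tilt z [ 0.17 -0.04 -0.98] q [-1.23 -0.44  1.01  1.91  0.47  1.34  1.02]
[ 0.432 -0.034  0.258] tilt z [ 0.17 -0.04 -0.98] q [-1.45 -0.24  1.19  2.13  0.38  0.98  0.88]
[ 0.532 -0.034  0.258] tilt z [ 0.17 -0.04 -0.98] q [-1.03  0.3   1.22  1.91 -0.29  0.97  1.58]
C yaw at 9
[ 0.522 -0.142  0.446] tilt z [ 0.1  -0.18 -0.98] q [-1.78 -0.44  1.32  1.6   0.67  1.61 -0.06]
[0.557 0.017 0.452] tilt z [ 0.19 -0.18 -0.97] q [-2.11 -0.44  1.32  1.6   0.73  1.6  -0.38]
first trip check
[0.175 0.605 0.311] tilt z [ 0.01  0.03 -1.  ] q [-1.37  0.37  0.03  1.48 -0.01  1.3  -0.08]
[ 0.441 -0.165  0.311] tilt z [ 0.01  0.03 -1.  ] q [-0.59  0.15  1.01  1.83 -0.13  1.26  1.71]
[ 0.476 -0.272  0.311] tilt z [ 0.    0.03 -1.  ] q [-0.28  0.36  0.99  1.66 -0.3   1.33  2.15]
[ 0.476 -0.272  0.211] tilt z [ 0.    0.03 -1.  ] q [-0.21  0.47  0.94  1.78 -0.4   1.14  2.24]
[ 0.476 -0.272  0.401] tilt z [ 0.    0.03 -1.  ] q [-0.32  0.29  1.02  1.51 -0.24  1.51  2.08]
[ 0.476 -0.272  0.401] tilt z [ 0.03  0.01 -1.  ] q [-0.47  0.32  1.22  1.54 -0.3   1.49  1.16]
[0.586 0.043 0.401] tilt z [ 0.03  0.01 -1.  ] q [-0.95  0.39  1.14  1.45 -0.34  1.51  0.58]
```

```bash
python3 - <<'E'
from sim import *
q9=D[8][0]
A=[((-.1,.01,-.065),0),((0,.2,0),0),((.17,.05,0),0),((.03,-.1,0),0),((.0,-.15,0),0),((-.03,-.08,0),0)]
q=go(q9,A)
print("to stand front high");go(q,[((-.19,-.05,0),0),((0,0,-.11),0),((.1,-.02,0),0)])
print("lower first");go(q,[((-.1,-.03,0),0),((-.09,-.02,-.11),0),((.1,-.02,0),0)])
E
```

```text
[ 0.432 -0.134  0.378] tilt z [ 0.17 -0.04 -0.98] q [-1.23 -0.44  1.01  1.91  0.47  1.34  1.02]
[0.432 0.066 0.378] tilt z [ 0.17 -0.04 -0.98] q [-1.31 -0.24  0.79  1.92  0.31  1.28  0.73]
[0.602 0.116 0.378] tilt z [ 0.17 -0.04 -0.98] q [-1.1   0.33  1.03  1.54 -0.21  1.27  1.21]
[0.632 0.016 0.378] tilt z [ 0.17 -0.04 -0.98] q [-0.88  0.36  1.03  1.51 -0.28  1.28  1.43]
[ 0.632 -0.134  0.378] tilt z [ 0.17 -0.04 -0.98] q [-0.6   0.39  1.04  1.49 -0.35  1.3   1.71]
[ 0.602 -0.214  0.378] tilt z [ 0.17 -0.04 -0.98] q [-0.47  0.38  1.05  1.5  -0.36  1.3   1.86]
to stand front high
[ 0.412 -0.264  0.378] tilt z [ 0.17 -0.04 -0.98] q [-0.63 -0.1   1.08  1.82  0.08  1.22  1.73]
[ 0.412 -0.264  0.268] tilt z [ 0.17 -0.04 -0.98] q [-0.55  0.13  1.22  1.98 -0.2   0.97  2.03]
[ 0.512 -0.284  0.268] tilt z [ 0.17 -0.04 -0.98] q [-0.37  0.39  1.11  1.79 -0.44  1.07  2.15]
lower first
[ 0.502 -0.244  0.378] tilt z [ 0.17 -0.04 -0.98] q [-0.56  0.17  1.12  1.68 -0.19  1.24  1.87]
[ 0.412 -0.264  0.268] tilt z [ 0.17 -0.04 -0.98] q [-0.51  0.12  1.16  1.98 -0.18  0.97  2.01]
[ 0.512 -0.284  0.268] tilt z [ 0.17 -0.04 -0.98] q [-0.34  0.37  1.07  1.79 -0.42  1.06  2.13]
```

Request:
{"name": "step_arm", "arguments": {"rows": [{"linear":[2.8,-0.3,1.1],"yaw":0},{"linear":[2.8,-0.3,1.1],"yaw":0},{"linear":[2.8,-0.3,1.1],"yaw":0},{"linear":[2.7,-0.3,1.1],"yaw":0},{"linear":[0.6,2.8,-0.2],"yaw":0},{"linear":[0.6,2.8,-0.2],"yaw":0},{"linear":[0.6,2.8,-0.2],"yaw":0},{"linear":[0.6,2.8,-0.2],"yaw":0},{"linear":[0.6,2.8,-0.2],"yaw":0},{"linear":[0.6,2.8,-0.2],"yaw":0},{"linear":[0.6,2.8,-0.2],"yaw":0}]}}

```text
t: 33.85
tcp_pos: [0.4346, 0.0801, 0.3764]
ee_rot: [0.097, 0.111, 0.989, -0.019]
force: [0.5, -0.1, -0.2]
opening: 0.18
gripper_force: 118.2
```

```bash
cat > q.py <<'E'
from rig import r
import sys,numpy as np
from scipy.spatial.transform import Rotation as R
s=r.read_state();w,x,y,z=s["ee_rot"];M=R.from_quat([x,y,z,w]).as_matrix()
print(s["t"],s["tcp_pos"].round(4),"q",s["qpos"].round(2),"tool axes x,y,z",M.T.round(3).tolist(),"F",s["force"].round(1))
for a in sys.argv[1:]: print(a,"->tool cm",(M.T@np.array(eval(a))*100).round(2))
E
python3 q.py "(.17,.05,0)" "(.03,-.1,0)" "(0,-.15,0)" "(-.03,-.08,0)"
```

```text
33.85 [0.4346 0.0801 0.3764] q [-1.35 -0.21  0.78  1.9   0.32  1.28  0.71] tool axes x,y,z [[-0.957, 0.215, -0.196], [0.223, 0.975, -0.017], [0.187, -0.06, -0.981]] F [ 0.5 -0.1 -0.2]
(.17,.05,0) ->tool cm [-15.19   8.66   2.88]
(.03,-.1,0) ->tool cm [-5.02 -9.08  1.16]
(0,-.15,0) ->tool cm [ -3.23 -14.62   0.9 ]
(-.03,-.08,0) ->tool cm [ 1.15 -8.47 -0.08]
```

Request:
{"name": "step_arm", "arguments": {"rows": [{"linear":[-2.5,1.4,0.5],"yaw":0},{"linear":[-2.5,1.4,0.5],"yaw":0},{"linear":[-2.5,1.4,0.5],"yaw":0},{"linear":[-2.5,1.4,0.5],"yaw":0},{"linear":[-2.5,1.4,0.5],"yaw":0},{"linear":[-2.5,1.4,0.4],"yaw":0},{"linear":[-1.2,-2.3,0.3],"yaw":0},{"linear":[-1.2,-2.3,0.3],"yaw":0},{"linear":[-1.2,-2.3,0.3],"yaw":0},{"linear":[-1.2,-2.3,0.3],"yaw":0}]}}

```text
t: 34.85
tcp_pos: [0.6302, 0.0252, 0.3744]
ee_rot: [0.096, 0.11, 0.989, -0.02]
force: [-0.2, -0.2, -0.4]
opening: 0.181
gripper_force: 117.9
```

Request:
{"name": "step_arm", "arguments": {"rows": [{"linear":[-0.65,-2.9,0.2],"yaw":0},{"linear":[-0.65,-2.9,0.2],"yaw":0},{"linear":[-0.65,-2.9,0.2],"yaw":0},{"linear":[-0.65,-2.9,0.2],"yaw":0},{"linear":[-0.65,-2.9,0.2],"yaw":0},{"linear":[0.4,-2.8,0],"yaw":0},{"linear":[0.4,-2.8,0],"yaw":0},{"linear":[0.4,-2.8,0],"yaw":0},{"linear":[0,0,0],"yaw":0}]}}

```text
t: 35.75
tcp_pos: [0.5979, -0.2075, 0.3732]
ee_rot: [0.096, 0.114, 0.989, -0.021]
force: [0.4, -0.9, -0.9]
opening: 0.184
gripper_force: 118.1
```

```bash
python3 q.py; python3 st.py w14
```

```text
35.75 [ 0.5979 -0.2075  0.3732] q [-0.48  0.33  1.01  1.56 -0.33  1.22  1.91] tool axes x,y,z [[-0.956, 0.221, -0.195], [0.229, 0.973, -0.019], [0.186, -0.063, -0.981]] F [ 0.4 -0.9 -0.9]
t 35.75 F [ 0.4 -0.9 -0.9] tcp x,y,z 90.5 99.0 373.2 tool x az 166.9 q [-0.48  0.33  1.01  1.56 -0.33  1.22  1.91]
standtop 2803 ((6.2005157470703125, -0.022756576538085938), (72.67577362060547, 44.960208892822266), 0.2858319878578186) 166.47993440827162
theta 41.1 len 23.9 tcp in hook -15.6 37.8
origin [127.1 355. ]
rodbottom [217.7 250.9]
toe [204.5 239.4]
```

```bash
python3 - <<'E'
from sim import *
q=[-.48,.33,1.01,1.56,-.33,1.22,1.91]
a=go(q,[((-.12,-.035,0),0),((-.10,-.018,0),0),((0,0,-.11),0),((.1,-.022,0),0),((.01,0,0),0)])
print();a=go(q,[((-.06,-.035,0),0),((-.06,0.,-.0),0),((-.10,-.018,-.11),0)])
E
python3 q.py "(-.219,-.0535,0)" "(0,0,-.111)" "(.0977,-.0215,0)"
```

```text
[ 0.481 -0.242  0.371] tilt z [ 0.21 -0.05 -0.98] q [-0.58  0.06  1.07  1.76 -0.1   1.16  1.88]
[ 0.381 -0.26   0.371] tilt z [ 0.21 -0.05 -0.98] q [-0.55 -0.23  0.94  1.91  0.17  1.18  1.73]
[ 0.381 -0.26   0.261] tilt z [ 0.21 -0.05 -0.98] q [-0.64 -0.03  1.23  2.07 -0.04  0.89  1.98]
[ 0.481 -0.282  0.261] tilt z [ 0.21 -0.05 -0.98] q [-0.43  0.32  1.19  1.89 -0.44  0.99  2.28]
[ 0.491 -0.282  0.261] tilt z [ 0.21 -0.05 -0.98] q [-0.42  0.34  1.18  1.88 -0.46  0.99  2.28]

[ 0.541 -0.242  0.371] tilt z [ 0.21 -0.05 -0.98] q [-0.48  0.23  1.05  1.65 -0.26  1.19  1.96]
[ 0.481 -0.242  0.371] tilt z [ 0.21 -0.05 -0.98] q [-0.57  0.06  1.06  1.76 -0.1   1.16  1.88]
[ 0.381 -0.26   0.261] tilt z [ 0.21 -0.05 -0.98] q [-0.53 -0.02  1.13  2.08 -0.06  0.89  2.  ]
35.8 [ 0.5991 -0.2049  0.3729] q [-0.48  0.33  1.01  1.55 -0.33  1.22  1.9 ] tool axes x,y,z [[-0.956, 0.219, -0.195], [0.227, 0.974, -0.018], [0.186, -0.061, -0.981]] F [ 0.7  0.4 -1.5]
(-.219,-.0535,0) ->tool cm [ 19.77 -10.17  -3.75]
(0,0,-.111) ->tool cm [ 2.17  0.2  10.88]
(.0977,-.0215,0) ->tool cm [-9.81  0.12  1.95]
```

Request:
{"name": "step_arm", "arguments": {"rows": [{"linear":[2.4,-1.3,-0.46],"yaw":0},{"linear":[2.5,-1.3,-0.47],"yaw":0},{"linear":[2.5,-1.3,-0.47],"yaw":0},{"linear":[2.5,-1.3,-0.47],"yaw":0},{"linear":[2.5,-1.3,-0.47],"yaw":0},{"linear":[2.5,-1.3,-0.47],"yaw":0},{"linear":[2.5,-1.3,-0.47],"yaw":0},{"linear":[2.4,-1.3,-0.46],"yaw":0},{"linear":[0,0,0],"yaw":0}]}}

```text
t: 36.7
tcp_pos: [0.3782, -0.2599, 0.3728]
ee_rot: [0.097, 0.112, 0.989, -0.018]
force: [-0.2, -0.0, -0.7]
opening: 0.183
gripper_force: 118.2
```

```bash
python3 q.py; python3 st.py w15
```

```text
36.7 [ 0.3782 -0.2599  0.3728] q [-0.63 -0.26  0.94  1.9   0.22  1.21  1.61] tool axes x,y,z [[-0.956, 0.218, -0.196], [0.225, 0.974, -0.014], [0.188, -0.058, -0.981]] F [-0.2 -0.  -0.7]
t 36.7 F [-0.2 -0.  -0.7] tcp x,y,z -112.8 0.7 372.8 tool x az 167.1 q [-0.63 -0.26  0.94  1.9   0.22  1.21  1.61]
standtop 1547 ((0.8630428314208984, -0.6786155700683594), (44.211307525634766, 63.352813720703125), 89.79713439941406) 166.82986082851298
theta 41.4 len 24.0 tcp in hook -15.8 37.8
origin [-75.9 354.9]
rodbottom [ 15.4 251.4]
toe [  2.3 239.8]
```

Request:
{"name": "step_arm", "arguments": {"rows": [{"linear":[0.27,0.1,1.36],"yaw":0},{"linear":[0.27,0.1,1.36],"yaw":0},{"linear":[0.27,0.03,1.36],"yaw":0},{"linear":[0.27,0.03,1.36],"yaw":0},{"linear":[0.27,0.03,1.36],"yaw":0},{"linear":[0.27,0.03,1.36],"yaw":0},{"linear":[0.27,0.03,1.36],"yaw":0},{"linear":[0.27,0.03,1.36],"yaw":0},{"linear":[0,0,0],"yaw":0}]}}

```text
t: 37.65
tcp_pos: [0.3809, -0.2559, 0.2606]
ee_rot: [0.095, 0.11, 0.989, -0.02]
force: [1.3, 0.1, -0.7]
opening: 0.181
gripper_force: 118.2
```

```bash
python3 st.py w16; python3 q.py "(.01954,-.0043,0)"; python3 - <<'E'
import numpy as np,cv2
z=np.load("w16.npz")["color"];cv2.imwrite("pics/w16.png",cv2.resize(z[60:360,180:480],(600,600)))
E
```

```text
t 37.65 F [ 1.3  0.1 -0.7] tcp x,y,z -111.0 5.2 260.6 tool x az 167.3 q [-0.73 -0.14  1.18  2.11  0.13  0.89  1.74]
standtop 447 ((33.064334869384766, 2.206754684448242), (15.956010818481445, 38.61613082885742), 0.16542313992977142) 166.78982114799166
theta 41.8 len 23.9 tcp in hook -15.9 38.0
origin [-73.8 242.9]
rodbottom [ 18.2 140. ]
toe [  5.1 128.3]
37.7 [ 0.3813 -0.2563  0.2614] q [-0.73 -0.14  1.18  2.11  0.13  0.9   1.74] tool axes x,y,z [[-0.957, 0.215, -0.193], [0.222, 0.975, -0.019], [0.185, -0.061, -0.981]] F [-0.4  0.3 -0.5]
(.01954,-.0043,0) ->tool cm [-1.96  0.02  0.39]
```

View pics/w16.png

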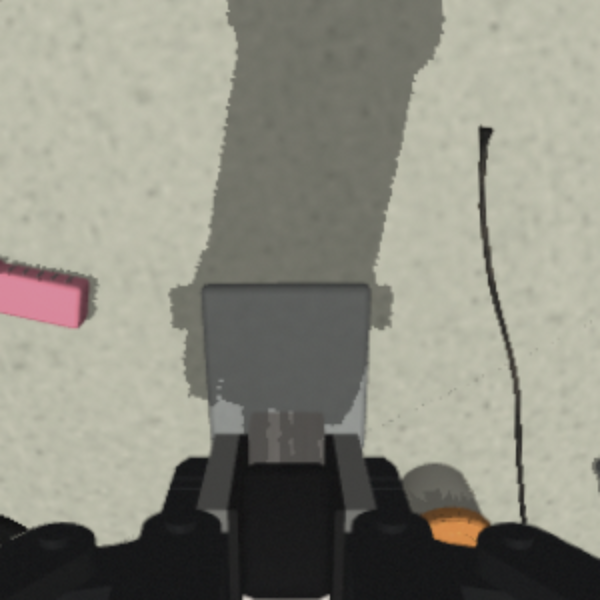

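Request:
{"name": "step_arm", "arguments": {"rows": [{"linear":[0,-0.3,0],"yaw":0},{"linear":[-0.5,0,0.1],"yaw":0},{"linear":[-0.5,0,0.1],"yaw":0},{"linear":[-0.5,0,0.1],"yaw":0},{"linear":[-0.5,0,0.1],"yaw":0},{"linear":[-0.5,0,0.1],"yaw":0},{"linear":[0,0,0],"yaw":0}]}}

```text
t: 38.4
tcp_pos: [0.4044, -0.2652, 0.2613]
ee_rot: [0.095, 0.111, 0.989, -0.019]
force: [-3.8, 2.2, -0.8]
opening: 0.18
gripper_force: 120.8
```

```bash
python3 st.py w17
```

```text
t 38.4 F [-3.8  2.2 -0.8] tcp x,y,z -86.0 1.1 261.3 tool x az 167.2 q [-0.7   0.03  1.28  2.06 -0.1   0.89  1.98]
standtop 305 ((-28.427026748657227, -0.7422122955322266), (5.10957670211792, 42.62714385986328), 1.8103643655776978) 165.8058800323803
theta 35.5 len 23.8 tcp in hook -12.2 35.9
origin [-55.2 239.2]
rodbottom [ 25.  126.9]
toe [ 10.7 116.7]
```

Request:
{"name": "step_arm", "arguments": {"rows": [{"linear":[-0.5,0,0.1],"yaw":0},{"linear":[-0.5,0,0.1],"yaw":0},{"linear":[-0.5,0,0.1],"yaw":0},{"linear":[-0.5,0,0.1],"yaw":0},{"linear":[-0.5,0,0.1],"yaw":0},{"linear":[-0.5,0,0.1],"yaw":0},{"linear":[-0.5,0,0.1],"yaw":0},{"linear":[-0.5,0,0.1],"yaw":0},{"linear":[0,0,0],"yaw":0}]}}

```text
t: 39.35
tcp_pos: [0.4443, -0.2745, 0.2615]
ee_rot: [0.096, 0.111, 0.989, -0.019]
force: [-4.0, 1.0, -1.9]
opening: 0.179
gripper_force: 124.6
```

```bash
python3 st.py w18; python3 q.py "(.01954,-.0043,0)"
```

```text
t 39.35 F [-4.   1.  -1.9] tcp x,y,z -45.0 0.6 261.5 tool x az 167.2 q [-0.53  0.2   1.21  1.99 -0.32  0.92  2.17]
standtop 1704 ((-11.0244722366333, -0.13262557983398438), (44.38317108154297, 39.5958251953125), 89.69036102294922) 167.24762601499458
theta 25.4 len 23.7 tcp in hook -4.6 33.0
origin [-26.7 233.7]
rodbottom [ 32.6 109. ]
toe [ 16.8 101.5]
39.4 [ 0.4441 -0.2745  0.2614] q [-0.53  0.2   1.21  1.99 -0.32  0.92  2.17] tool axes x,y,z [[-0.957, 0.216, -0.194], [0.223, 0.975, -0.017], [0.185, -0.059, -0.981]] F [-3.1  1.6 -3. ]
(.01954,-.0043,0) ->tool cm [-1.96  0.02  0.39]
```

Request:
{"name": "step_arm", "arguments": {"rows": [{"linear":[-0.5,0,0.1],"yaw":0},{"linear":[-0.5,0,0.1],"yaw":0},{"linear":[-0.5,0,0.1],"yaw":0},{"linear":[-0.5,0,0.1],"yaw":0},{"linear":[-0.5,0,0.1],"yaw":0},{"linear":[-0.5,0,0.1],"yaw":0},{"linear":[-0.5,0,0.1],"yaw":0},{"linear":[-0.5,0,0.1],"yaw":0},{"linear":[-0.5,0,0.1],"yaw":0},{"linear":[0,0,0],"yaw":0}]}}

```text
t: 40.4
tcp_pos: [0.4896, -0.2852, 0.2616]
ee_rot: [0.096, 0.111, 0.989, -0.02]
force: [-2.7, 0.3, -0.5]
opening: 0.184
gripper_force: 124.4
```

```bash
python3 st.py w19
```

```text
t 40.4 F [-2.7  0.3 -0.5] tcp x,y,z 1.5 -0.1 261.6 tool x az 167.2 q [-0.41  0.31  1.13  1.89 -0.43  0.96  2.24]
standtop 3468 ((5.127817153930664, -0.2822456359863281), (71.11112213134766, 44.088478088378906), 0.14361819624900818) 166.95471648629038
theta 15.7 len 23.1 tcp in hook 2.4 31.6
origin [  7.7 230.6]
rodbottom [44.9 97.7]
toe [28.1 93. ]
```

```bash
cat > side.py <<'E'
from h import *
import sys
O=np.array([.4882,-.2848]);a=np.radians(-12.4);X=np.array([np.cos(a),np.sin(a)]);Y=np.array([-np.sin(a),np.cos(a)])
f=r.grab_frame("side");np.savez(sys.argv[1]+".npz",**{k:f[k] for k in("color","depth","K","cam_to_world")})
P,v,u=pts(f);S=np.c_[(P[:,:2]-O)@X,(P[:,:2]-O)@Y,P[:,2]]*1e3
for lo in range(20,290,10):
    k=(abs(S[:,1])<14)&(S[:,0]>-60)&(S[:,0]<60)&(S[:,2]>lo)&(S[:,2]<lo+10)
    if k.sum(): 
        x=np.sort(S[k,0]);print(lo,k.sum(),"x",x[[0,len(x)//4,len(x)//2,-len(x)//4,-1]].round(1),"y",np.median(S[k,1]).round(1), "cols",u[k].min(),u[k].max())
E
python3 side.py sd1
```

```text
20 10 x [23.7 24.1 24.7 25.2 25.6] y -0.5 cols 346 349
30 11 x [23.3 23.8 24.2 24.9 25.7] y 4.0 cols 346 349
40 14 x [23.6 24.5 24.8 25.  25.7] y -3.4 cols 347 349
50 9 x [23.7 24.5 24.8 25.  25.3] y -1.7 cols 347 349
60 11 x [23.8 24.2 24.4 24.7 24.8] y 2.0 cols 347 349
70 8 x [23.3 23.9 24.6 24.7 25. ] y -3.2 cols 348 349
80 7 x [ 6.5 24.1 24.3 24.5 24.9] y -5.0 cols 341 349
90 28 x [ 4.6  9.8 16.4 23.7 25.6] y -6.5 cols 341 350
100 22 x [ 4.7  7.4 21.1 24.6 25.5] y -6.0 cols 341 350
110 19 x [16.2 18.3 21.5 24.7 25.9] y -4.4 cols 346 350
120 22 x [15.1 17.4 23.9 24.5 25.4] y -5.0 cols 346 351
130 16 x [13.2 14.8 18.1 24.8 25.6] y -4.5 cols 345 351
140 5 x [12.4 15.1 17.3 24.6 24.6] y -6.1 cols 345 351
150 24 x [-29.2 -12.2  -1.2  21.1  42.5] y 6.0 cols 326 358
160 188 x [-29.9  -9.9   8.5  26.8  41.8] y 4.8 cols 325 359
170 13 x [-29.7   7.4   8.9  10.8  11.4] y -5.7 cols 326 345
180 10 x [ 6.   6.5  8.2  9.  11.1] y -4.6 cols 343 345
190 9 x [3.9 4.6 6.2 7.9 8.6] y -3.1 cols 342 344
200 9 x [3.2 5.  5.7 7.8 8.9] y -4.3 cols 342 344
210 9 x [0.5 2.5 3.3 4.3 5.1] y -5.1 cols 341 343
220 9 x [-13.3  -9.8  -7.7  -4.1  14.3] y -11.0 cols 335 348
230 53 x [-13.6  -8.8  -1.    5.8  15.2] y -9.2 cols 335 348
240 52 x [-14.8  -8.4  -1.9   6.6  12.1] y -9.8 cols 334 347
250 50 x [-15.8 -10.4  -4.3   4.3   8.9] y -9.6 cols 334 346
260 26 x [-17.3 -15.2 -10.6  -0.6   8.9] y -10.0 cols 333 346
270 20 x [-19.2 -16.1 -13.6  -7.9   9.4] y -9.5 cols 333 347
280 30 x [-20.  -18.5 -15.9 -14.4   8.9] y -8.2 cols 332 347
```

Request:
{"name": "step_arm", "arguments": {"rows": [{"linear":[-0.5,0,0.1],"yaw":0},{"linear":[-0.5,0,0.1],"yaw":0},{"linear":[-0.5,0,0.1],"yaw":0},{"linear":[-0.5,0,0.1],"yaw":0},{"linear":[-0.3,0,0.06],"yaw":0},{"linear":[0,0,0],"yaw":0}]}}

```text
t: 41.1
tcp_pos: [0.5123, -0.2902, 0.2612]
ee_rot: [0.096, 0.111, 0.989, -0.019]
force: [-4.7, 0.6, 0.6]
opening: 0.183
gripper_force: 123.3
```

```bash
python3 st.py w20;python3 side.py sd2 | sed -n '7,24p'
```

```text
t 41.1 F [-4.7  0.6  0.6] tcp x,y,z 24.7 -0.1 261.2 tool x az 167.2 q [-0.37  0.36  1.1   1.85 -0.47  0.98  2.25]
standtop 4658 ((5.677589416503906, -0.26963043212890625), (71.74607849121094, 44.393924713134766), 0.09058210998773575) 166.8899794223726
theta 23.4 len 20.2 tcp in hook 1.2 31.4
origin [ 36.1 231.9]
rodbottom [ 90.9 105.3]
toe [74.9 98.3]
80 8 x [ 8.3 13.4 24.5 25.  25.4] y -4.0 cols 342 350
90 28 x [ 5.2  9.4 17.1 21.7 25.3] y -6.1 cols 341 350
100 15 x [ 5.   6.8 21.  24.2 24.8] y -7.1 cols 341 350
110 14 x [18.1 19.  21.8 24.6 25.7] y -6.7 cols 347 350
120 19 x [17.8 19.5 21.9 24.3 25.9] y -6.8 cols 347 351
130 16 x [17.4 19.7 22.  24.9 25.4] y -5.0 cols 347 351
140 5 x [19.4 20.9 24.1 24.6 25.1] y -8.8 cols 348 351
150 22 x [-28.4 -12.3  -3.5   9.8  25.1] y 6.6 cols 326 350
160 187 x [-29.6 -11.9   9.7  28.1  42.5] y 4.5 cols 326 359
170 11 x [15.7 16.1 17.9 19.5 20.2] y -4.6 cols 347 349
180 9 x [15.3 17.2 17.8 19.  19.6] y -5.2 cols 347 349
190 9 x [16.1 17.4 17.5 19.1 19.7] y -4.0 cols 348 349
200 7 x [16.4 16.6 18.4 18.8 19.1] y -5.1 cols 348 349
210 6 x [16.2 16.5 17.7 18.1 18.1] y -5.0 cols 348 349
220 9 x [ 2.6  3.1  3.9  9.  24.2] y -9.8 cols 342 353
230 58 x [ 2.9  7.3 13.8 22.2 30.3] y -9.5 cols 342 355
240 50 x [ 3.8  9.6 17.4 21.9 29.5] y -8.8 cols 343 355
250 46 x [ 3.2  8.8 15.4 23.9 29.4] y -9.2 cols 343 355
```

Request:
{"name": "step_arm", "arguments": {"rows": [{"linear":[0.5,0,-0.1],"yaw":0},{"linear":[0.5,0,-0.1],"yaw":0},{"linear":[0.5,0,-0.1],"yaw":0},{"linear":[0.5,0,-0.1],"yaw":0},{"linear":[0.2,0.02,1],"yaw":0},{"linear":[0.2,0.02,1],"yaw":0},{"linear":[0.2,0.02,1],"yaw":0},{"linear":[0.2,0.02,1],"yaw":0},{"linear":[0,0,0],"yaw":0}]}}

```text
t: 42.1
tcp_pos: [0.4915, -0.2851, 0.2187]
ee_rot: [0.095, 0.111, 0.989, -0.019]
force: [0.0, -0.6, -1.5]
opening: 0.178
gripper_force: 123.0
```

```bash
python3 st.py w21|head -1;python3 side.py sd3
```

```text
t 42.1 F [ 0.  -0.6 -1.5] tcp x,y,z 3.2 0.4 218.7 tool x az 167.2 q [-0.35  0.36  1.07  1.95 -0.5   0.88  2.3 ]
20 11 x [23.7 24.2 24.6 25.2 25.3] y 0.9 cols 346 348
30 9 x [23.5 24.3 24.4 24.8 25.7] y 0.2 cols 346 349
40 14 x [-2.5 23.7 24.7 24.9 25.7] y -4.1 cols 337 349
50 35 x [-13.   -7.3   2.1  24.2  25.4] y -5.5 cols 333 349
60 20 x [-12.6   2.6  24.1  24.7  25.6] y -4.8 cols 333 349
70 19 x [-1.1  1.7 23.5 24.3 25.3] y -5.1 cols 338 350
80 21 x [-1.2  0.8  3.3 24.8 25.5] y -4.1 cols 338 350
90 21 x [-1.7  0.9 24.2 24.8 25.5] y -3.8 cols 338 350
100 21 x [-1.6  2.2 24.1 24.5 25.1] y -3.8 cols 338 350
110 21 x [-2.   0.  23.9 24.7 25.3] y -3.3 cols 338 350
120 23 x [-2.7 -0.3  3.  24.6 25.8] y -3.3 cols 338 351
130 15 x [-3.3 -2.6  1.4 24.4 24.9] y -5.0 cols 338 351
140 5 x [-1.  24.7 25.2 25.3 25.4] y -9.3 cols 339 351
150 25 x [-29.1 -12.4   7.9  16.7  25.4] y 7.7 cols 326 350
160 180 x [-29.7 -10.7  11.3  28.   41.5] y 3.7 cols 326 359
170 6 x [-28.9 -28.3  -2.4  -2.2   1.1] y -1.4 cols 326 340
180 15 x [-18.3 -16.7 -13.9  -7.    9.7] y -9.7 cols 332 345
190 56 x [-17.5 -11.2  -4.2   2.5  10.1] y -10.0 cols 332 345
200 51 x [-16.5 -12.8  -6.1   2.4   9.6] y -9.2 cols 333 345
210 44 x [-17.7 -10.6  -4.2   1.8   8.7] y -9.1 cols 333 345
220 33 x [-18.  -15.5 -12.4  -7.6  11.3] y -9.4 cols 332 347
230 21 x [-18.7 -17.  -12.6 -10.5  11.1] y -9.3 cols 332 347
240 29 x [-18.5 -16.9 -15.  -12.7  11.3] y -6.2 cols 332 347
250 2 x [-14.8 -14.8 -13.5 -13.5 -13.5] y -0.1 cols 333 336
260 1 x [-17.6 -17.6 -17.6 -17.6 -17.6] y -9.7 cols 334 334
270 1 x [-18.2 -18.2 -18.2 -18.2 -18.2] y -12.1 cols 334 334
280 2 x [-26.7 -26.7 -24.9 -24.9 -24.9] y -0.0 cols 329 330
```

Request:
{"name": "step_arm", "arguments": {"rows": [{"linear":[-0.3,0,0.1],"yaw":0},{"linear":[0.12,0.01,0.6],"yaw":0},{"linear":[0.1,0.01,0.5],"yaw":0},{"linear":[0,0,0],"yaw":0}]}}

```text
t: 42.6
tcp_pos: [0.4949, -0.2859, 0.2081]
ee_rot: [0.096, 0.111, 0.989, -0.019]
force: [0.2, 1.0, -0.8]
opening: 0.186
gripper_force: 122.9
```

Request:
{"name": "step_arm", "arguments": {"rows": [{"linear":[0.03,0,0.15],"yaw":0},{"linear":[0.03,0,0.15],"yaw":0},{"linear":[0,0,0],"yaw":0}]}}

```text
t: 42.9
tcp_pos: [0.4952, -0.2863, 0.2058]
ee_rot: [0.096, 0.111, 0.989, -0.019]
force: [-0.8, 1.1, -1.1]
opening: 0.182
gripper_force: 122.9
```

```bash
python3 st.py w22|head -1;python3 side.py sd4 | sed -n '1,12p;15,22p'
```

```text
t 42.9 F [-0.8  1.1 -1.1] tcp x,y,z 7.2 0.1 205.8 tool x az 167.2 q [-0.33  0.38  1.04  1.96 -0.53  0.86  2.33]
20 12 x [23.8 24.4 24.4 25.2 25.5] y -2.2 cols 346 349
30 26 x [-9.2  0.2  6.  24.2 25.5] y -3.9 cols 334 349
40 25 x [-9.5 -6.2  6.8 24.1 25.8] y -5.4 cols 334 349
50 25 x [ 3.9  6.3 23.8 24.5 25.4] y -4.0 cols 340 349
60 18 x [ 3.8  6.7 24.1 24.9 26. ] y -4.9 cols 340 350
70 17 x [ 3.1  5.9 24.  24.8 25.4] y -3.4 cols 340 349
80 16 x [ 3.   5.8 24.1 25.  25.3] y -4.1 cols 340 350
90 15 x [ 2.8  3.2 23.9 24.8 25.2] y -3.9 cols 340 350
100 20 x [ 2.3  4.8 24.3 24.5 25.4] y -3.8 cols 340 350
110 18 x [ 2.1  4.3 23.9 24.7 25.4] y -2.9 cols 340 350
120 17 x [ 2.   4.  23.9 24.3 25.2] y -4.9 cols 340 351
130 19 x [-0.2  1.4  4.2 24.8 25.1] y -3.9 cols 339 351
160 140 x [-30.2 -16.7  21.4  31.9  42.1] y 0.3 cols 325 359
170 50 x [-25.8  -9.9  -0.9   7.2  15.8] y -8.9 cols 327 347
180 40 x [-12.8  -7.9  -0.4   6.   12.5] y -9.5 cols 334 346
190 48 x [-13.5 -10.5  -1.7   4.8  12.7] y -9.0 cols 334 346
200 38 x [-14.2 -10.9  -3.7   4.8  14.8] y -9.1 cols 334 348
210 21 x [-15.  -13.7  -9.   -6.4  14.4] y -8.7 cols 334 348
220 28 x [-14.8 -13.1 -10.1  -5.9  14.1] y -9.4 cols 334 348
230 19 x [-15.2 -13.2 -11.4  -9.4  11. ] y -3.9 cols 334 347
```

Request:
{"name": "step_arm", "arguments": {"rows": [{"linear":[0.02,0,0.1],"yaw":0},{"linear":[0.02,0,0.1],"yaw":0},{"linear":[0.02,0,0.1],"yaw":0},{"linear":[0,0,0],"yaw":0}]}}

```text
t: 43.4
tcp_pos: [0.4952, -0.2863, 0.2027]
ee_rot: [0.096, 0.111, 0.989, -0.019]
force: [0.1, 0.1, -0.7]
opening: 0.181
gripper_force: 122.9
```

Request:
{"name": "step_arm", "arguments": {"rows": [{"linear":[0.02,0,0.1],"yaw":0},{"linear":[0.02,0,0.1],"yaw":0},{"linear":[0,0,0],"yaw":0}]}}

```text
t: 43.7
tcp_pos: [0.4952, -0.2864, 0.2007]
ee_rot: [0.096, 0.111, 0.989, -0.019]
force: [-0.0, -0.1, -1.0]
opening: 0.184
gripper_force: 122.9
```

Request:
{"name": "step_arm", "arguments": {"rows": [{"linear":[0.02,0,0.1],"yaw":0},{"linear":[0.02,0,0.1],"yaw":0},{"linear":[0,0,0],"yaw":0}]}}

```text
t: 44.0
tcp_pos: [0.4954, -0.2866, 0.1992]
ee_rot: [0.097, 0.111, 0.989, -0.019]
force: [-1.5, 1.3, 5.1]
opening: 0.188
gripper_force: 124.3
```

Request:
{"name": "step_arm", "arguments": {"rows": [{"linear":[0.02,0,0.1],"yaw":0},{"linear":[0.02,0,0.1],"yaw":0},{"linear":[0,0,0],"yaw":0}]}}

```text
t: 44.3
tcp_pos: [0.496, -0.287, 0.1989]
ee_rot: [0.098, 0.111, 0.989, -0.019]
force: [-8.2, 6.1, 27.0]
opening: 0.18
gripper_force: 127.8
```

```bash
python3 q.py;python3 side.py sd5 | sed -n '1,5p;11,12p;15,22p'
```

```text
44.3 [ 0.496  -0.287   0.1989] q [-0.31  0.39  1.03  1.97 -0.55  0.84  2.34] tool axes x,y,z [[-0.956, 0.216, -0.197], [0.224, 0.975, -0.015], [0.189, -0.059, -0.98]] F [-8.2  6.1 27. ]
20 19 x [-10.5   4.   24.4  25.4  25.7] y -4.3 cols 333 349
30 31 x [-11.3  -6.4   2.9   9.1  25.1] y -3.5 cols 333 348
40 23 x [-11.5   2.9   8.2  24.4  25.4] y -5.1 cols 333 349
50 22 x [ 2.   4.2  7.7 24.5 25.6] y -4.8 cols 339 349
60 20 x [ 1.9  4.2 24.1 24.9 25.1] y -3.4 cols 339 349
120 21 x [-0.4  2.   4.4 24.2 25.4] y -3.3 cols 339 350
130 19 x [-0.8  1.5  4.4 24.7 25.1] y -4.1 cols 339 351
160 140 x [-29.8 -16.   19.3  31.2  41.8] y 0.0 cols 325 359
170 54 x [-29.4  -8.4  -1.1   6.1  16.4] y -9.3 cols 326 347
180 49 x [-13.1  -8.4  -1.3   6.5  12.1] y -9.3 cols 334 346
190 44 x [-13.3 -10.3  -4.1   4.8  11.4] y -9.8 cols 334 346
200 24 x [-13.6 -12.6  -9.1  -5.   14.7] y -10.4 cols 334 348
210 22 x [-14.  -12.9  -9.1  -7.   14.2] y -9.0 cols 334 348
220 26 x [-14.1 -12.6 -10.6  -8.2  13.9] y -6.9 cols 334 348
230 2 x [-9.9 -9.9 -9.5 -9.5 -9.5] y 12.4 cols 335 335
```

Request:
{"name": "step_arm", "arguments": {"rows": [{"linear":[-0.03,0,-0.15],"yaw":0},{"linear":[0,0,0],"yaw":0},{"linear":[0,0,0],"yaw":0}]}}

```text
t: 44.65
tcp_pos: [0.4956, -0.2867, 0.1991]
ee_rot: [0.097, 0.111, 0.989, -0.019]
force: [-2.4, 2.6, 10.6]
opening: 0.181
gripper_force: 124.5
```

Request:
{"name": "step_arm", "arguments": {"rows": [{"linear":[0,0,0],"yaw":0},{"linear":[0,0,0],"yaw":0},{"linear":[0,0,0],"yaw":0},{"linear":[0,0,0],"yaw":0},{"linear":[0,0,0],"yaw":0},{"linear":[0,0,0],"yaw":0},{"linear":[0,0,0],"yaw":0}], "hand": 0.6}}

```text
t: 45.35
tcp_pos: [0.4953, -0.2864, 0.1982]
ee_rot: [0.096, 0.111, 0.989, -0.019]
force: [-0.2, 0.1, 0.2]
opening: 0.798
gripper_force: 0.0
```

Request:
{"name": "step_arm", "arguments": {"rows": [{"linear":[0,0,-1],"yaw":0},{"linear":[0,0,-2],"yaw":0},{"linear":[0,0,-3],"yaw":0},{"linear":[0,0,-3],"yaw":0},{"linear":[0,0,-2],"yaw":0},{"linear":[0,0,0],"yaw":0},{"linear":[0,0,0],"yaw":0},{"linear":[0,0,0],"yaw":0}]}}

```text
t: 46.15
tcp_pos: [0.4746, -0.2794, 0.3055]
ee_rot: [0.096, 0.111, 0.989, -0.019]
force: [0.1, -0.0, 0.4]
opening: 0.799
gripper_force: 0.0
```

```bash
python3 q.py;python3 side.py sd6 | sed -n '1,22p'; python3 rk.py 20; python3 - <<'E'
from h import *
O=np.array([.4882,-.2848]);a=np.radians(-12.4);X=np.array([np.cos(a),np.sin(a)]);Y=np.array([-np.sin(a),np.cos(a)])
f=r.grab_frame("wrist");P,v,u=wpts(f);S=np.c_[(P[:,:2]-O)@X,(P[:,:2]-O)@Y,P[:,2]]*1e3
k=(np.hypot(S[:,0],S[:,1])<35)&(S[:,2]>218)&(S[:,2]<240);print("handle top",k.sum(),cv2.minAreaRect(S[k,:2].astype(np.float32)) if k.sum()>5 else "",np.percentile(S[k,2],[5,50,95]) if k.sum()>5 else "")
E
```

```text
46.15 [ 0.4746 -0.2794  0.3055] q [-0.52  0.22  1.21  1.86 -0.32  1.04  2.14] tool axes x,y,z [[-0.957, 0.216, -0.194], [0.223, 0.975, -0.016], [0.185, -0.059, -0.981]] F [ 0.1 -0.   0.4]
20 15 x [-8.1 -4.5 24.3 24.9 25.9] y 0.7 cols 334 348
30 32 x [-13.5  -6.1   1.1  24.   25.4] y -4.2 cols 332 349
40 17 x [-13.7   1.    2.9  24.6  25.1] y -3.2 cols 332 349
50 22 x [-0.2  2.6 23.8 24.5 26. ] y -3.7 cols 338 349
60 19 x [-0.3  2.3  4.9 24.8 25.3] y -3.4 cols 338 349
70 18 x [-0.7  1.8 24.1 24.4 25. ] y -3.4 cols 338 349
80 23 x [-1.2  0.7 23.4 24.5 25.2] y -3.1 cols 338 349
90 21 x [-1.4  1.  24.2 24.6 26. ] y -4.5 cols 338 350
100 18 x [ 0.3  2.2 24.3 24.9 25.7] y -3.4 cols 339 350
110 19 x [ 0.5  2.  24.2 24.8 25.5] y -2.1 cols 339 350
120 19 x [-0.9  1.7 24.2 25.1 25.7] y -4.6 cols 339 351
130 19 x [-1.3  1.4  4.1 24.6 25.4] y -4.7 cols 339 351
140 4 x [24.4 24.8 25.  25.2 25.2] y -11.1 cols 349 351
150 13 x [-29.7 -26.3 -19.5  20.5  25.1] y 7.6 cols 325 350
160 152 x [-29.8 -14.9  19.9  31.8  42.2] y 1.0 cols 325 359
170 45 x [-28.8  -8.1  -1.3   5.1  16. ] y -10.3 cols 326 347

[... 181 characters left out ...]
347
210 45 x [-12.4  -7.5  -1.1   6.   13.7] y -10.2 cols 335 347
220 84 x [-12.4  -6.8   0.2   6.7  13.1] y -6.8 cols 335 347
top rack 0.48 [271.8, 207.0] 249 [[0.43, 0.247, 0.005], [0.453, 0.264, 0.031], [0.476, 0.286, 0.07]]
top tray 0.87 [271.5, 200.4] 1538 [[0.389, 0.21, -0.004], [0.453, 0.27, 0.003], [0.518, 0.33, 0.015]]
side rack 0.81 [204.3, 251.5] 287 [[0.427, 0.241, 0.001], [0.451, 0.258, 0.022], [0.482, 0.324, 0.047]]
side tray 0.64 [214.6, 251.8] 729 [[0.382, 0.201, -0.002], [0.436, 0.256, 0.004], [0.518, 0.319, 0.015]]
handle top 1151 ((0.0019273757934570312, -1.0341606140136719), (18.3763370513916, 25.78411865234375), 89.45494079589844) [221.7823992  228.15927176 229.51965521]
```

```bash
python3 -c "
from rig import r;print(r.job_done())"
```

```text
the job is handed in; nothing more can be done
None
```

The rack stands upright near the centre of the drain tray, and the hook hangs on its stand by its collar. I handed the job in at about 46 s of the 72 s; no verdict came back.

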